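# Clip the lid onto the candle box

## Task

Put the lid on the storage box of finished candles: lower it into the mouth, do not drop it, press it flat on the rim and let go. Then fold the four hinged clips down around the rim and press each one fully home until it hooks under the collar, firmly but with no more than 35 N (3.5 kg), because the plastic cracks. Leave the other things on the bench where they are.

Things in the scene. Friction and masses are not known exactly. Their poses are not given: they have to be found in the camera images.
- box_rim (a point): Centre of the mouth of the open frosted plastic box, at the rim's top, 88 mm above the bench; x along the box's long side, z up. The box, full of candles, sits in a wooden stop frame and cannot slide. Rim 170 x 120 mm (x, y), mouth 136 x 86 mm. Outside, the rim is turned down as a collar 19.5 mm deep with a rounded bead at its lower edge, under which the clips hook.
- lid_seat (a point): Centre of the loose whitish lid (350 g), at its flange's underside, 12 mm above the bench at the start; on the seated lid it lies at box_rim. x along its long side, z up. Flange 162 x 112 mm, 4 mm thick. Its plug, 12 mm deep, enters the mouth with 1.2 mm play all round (upper 5 mm straight, then tapered in by 4 mm). Fits either way round.
- lid_grip (a point): Centre (half-way up) of the moulded grip bar in the middle of the lid, by which it is picked up: 84 mm long along the lid's x, 16 mm wide (y), 24 mm tall, standing on the lid's top; this point is 16 mm above lid_seat.
- lid: The whole lid with its clips; origin 12 mm below lid_seat (underside of the plug), same axes. Until clips hold it, only its weight keeps it down: a finger that drags a clip upwards lifts the lid and jams the hook on the bead, so press inwards and a little downwards. Its play may let it stand 2 to 3 mm proud after it is let go: then press it flat.
- clip_a (a joint): Hinge angle (rad) of the clip at the lid's +x end (46 mm wide): 0 hanging down on the collar (closed), 1.57 level outwards, more: pointing up. Hinge line on the lid's top edge, 81.5 mm from the lid's centre, 4 mm above lid_seat. Truly home it reads -0.12 to 0.08 (the lid's play shifts it); 0.1 to 0.35 means stuck on the bead, not closed.
- clip_a_leaf: Leaf of clip_a: 3 mm thick, 35 mm long. Origin mid-hinge, z along the leaf to the hinge, x out of the outer face (3 mm outside the collar when closed; lower lip 3 mm more). A spring hinge: it stands out by itself, 1 N at its end folds it, and it swings back out unless hooked. From 0.35 rad its hook rides over the bead: 6 to 12 N, less after, then a hard stop on the collar. Cracks above 35 N.
- clip_b (a joint): Hinge angle (rad) of the clip on the lid's +y long side (56 mm wide): 0 hanging down on the collar (closed), 1.57 level outwards, more: pointing up. Hinge line on the lid's top edge, 56.5 mm from the lid's centre, 4 mm above lid_seat. Truly home it reads -0.12 to 0.08 (the lid's play shifts it); 0.1 to 0.35 means stuck on the bead, not closed.
- clip_b_leaf: Leaf of clip_b: 3 mm thick, 35 mm long. Origin mid-hinge, z along the leaf to the hinge, x out of the outer face (3 mm outside the collar when closed; lower lip 3 mm more). A spring hinge: it stands out by itself, 1 N at its end folds it, and it swings back out unless hooked. From 0.35 rad its hook rides over the bead: 6 to 12 N, less after, then a hard stop on the collar. Cracks above 35 N.
- clip_c (a joint): Hinge angle (rad) of the clip at the lid's -x end (46 mm wide): 0 hanging down on the collar (closed), 1.57 level outwards, more: pointing up. Hinge line on the lid's top edge, 81.5 mm from the lid's centre, 4 mm above lid_seat. Truly home it reads -0.12 to 0.08 (the lid's play shifts it); 0.1 to 0.35 means stuck on the bead, not closed.
- clip_c_leaf: Leaf of clip_c: 3 mm thick, 35 mm long. Origin mid-hinge, z along the leaf to the hinge, x out of the outer face (3 mm outside the collar when closed; lower lip 3 mm more). A spring hinge: it stands out by itself, 1 N at its end folds it, and it swings back out unless hooked. From 0.35 rad its hook rides over the bead: 6 to 12 N, less after, then a hard stop on the collar. Cracks above 35 N.
- clip_d (a joint): Hinge angle (rad) of the clip on the lid's -y long side (56 mm wide): 0 hanging down on the collar (closed), 1.57 level outwards, more: pointing up. Hinge line on the lid's top edge, 56.5 mm from the lid's centre, 4 mm above lid_seat. Truly home it reads -0.12 to 0.08 (the lid's play shifts it); 0.1 to 0.35 means stuck on the bead, not closed.
- clip_d_leaf: Leaf of clip_d: 3 mm thick, 35 mm long. Origin mid-hinge, z along the leaf to the hinge, x out of the outer face (3 mm outside the collar when closed; lower lip 3 mm more). A spring hinge: it stands out by itself, 1 N at its end folds it, and it swings back out unless hooked. From 0.35 rad its hook rides over the bead: 6 to 12 N, less after, then a hard stop on the collar. Cracks above 35 N.
- scraper: Bystander: scraper with a wooden handle, lying between box and lid, 190 mm long; origin at its underside or grip.
- water: Bystander: water bottle, 190 mm tall; origin at its underside or grip.
- mug: Bystander: white mug, 85 mm tall; origin at its underside or grip.
- tin: Bystander: low steel tin, 50 mm tall; origin at its underside or grip.
- brush: Bystander: brush with a wooden handle, 200 mm; origin at its underside or grip.
- jar: Bystander: glass jar with a steel cap, 80 mm tall; origin at its underside or grip.
- notebook: Bystander: notebook, 150 x 210 x 12 mm; origin at its underside or grip.
Things that resemble listed ones, but are neither listed nor needed, are in the scene too. What is shaped like the lid but pink is not meant.

How it is judged:
By the outcome, as a careful person would: the job done as asked, in the order asked, and still so for the second after the job is handed in, with the robot touching nothing.
It also fails if it takes over 72 s, if anything falls off the work surface, if the arm or the gripper's body presses on something with over 40 N, if the wrist force passes 120 N, or if a joint passes its speed limit or range.

## Robot

A 7-joint arm with a two-finger parallel gripper is mounted at the origin on the work surface. World frame = base frame: x ahead of the robot, y to its left, z up, the work surface at z = 0. Lengths are in mm, angles in rad, forces in N, time in s.
With the tool pointing down it reaches from about 400 to 875 mm from the base axis. Payload 4.4 kg.
Tool frame: the origin (TCP) lies midway between the tips of the shut fingers; the grasp point (between the pads) lies 19 mm behind it (ctrl.grip_point_offset is the distance from the TCP to the grasp point, in mm); z points along the fingers, y is the direction in which the jaws open and shut (so a half turn about z gives the same grasp; the last joint's range is limited). The gripper opens to 85 mm and grips with 20 to 120 N. Pads are 22 mm wide; open, the fingers measure 114 mm over their backs; the gripper's body (76 mm by 85 mm) begins 54 mm behind the grasp point. The pads swing forward as they close: fully open they stand 13 mm farther back than shut.
Start: joints at [1.268, 0.628, 0.038, 1.517, -0.027, 0.996, -0.02], TCP at [152.513, -631.868, 231.313] pointing down, gripper open.
Joint ranges: [-3.06, 3.06], [-0.37, 2.12], [-1.25, 1.32], [0.18, 2.47], [-1.1, 4.24], [0.23, 1.98], [-2.94, 2.94]. Speed limits (rad/s): [2.57, 2.57, 3.14, 3.14, 3.14, 3.14, 3.14].

## Interface

Orientations are given as [roll, pitch, yaw] about the fixed x, y, z axes, in that order (R = Rz(yaw) Ry(pitch) Rx(roll)).
In Python, from cell import ctrl, imaging, models gives the robot as it stands. The module is installed in compiled form; this text tells all that it offers.
- The arm moves only by the tool drive_tool, never from a script. Its argument "deltas" is text: rows parted by semicolons, each of 5 numbers parted by spaces: the shift along the tool's x, y, z in m, then the turn about the tool's z in degrees, then the finger opening in m, from 0 to 0.0854. A call has 1 to 12 rows; each row is the pose to reach, as a shift and turn from the pose commanded when the call began, along the tool's axes at that moment; what a row does not reach only later rows make up. A row lasts 1/8 s, in which the tool goes at most 62.5 mm and 10.7 degrees, less where a joint would pass 70% of its speed; a pose out of reach is approached as far as the arm can. A call with a gripper value outside its range is refused whole. The fingers move at their own pace and stop on an object; the grip force is fixed at half the most. Time passes only in rows, so rows that repeat a pose let the fingers close. It gives the time, the measured TCP pose, the force and the opening at its end, in the units of the state.
- ctrl.read_state(): the state, without advancing time (a new reading comes with each control period).
- imaging.get_image(name): name is "side" or "top"; returns a dict with "color" (480x640x3 uint8, red, green, blue), "range_z" (480x640 float32, mm along the optical axis (not along the pixel's ray), 0 where there is no reading), "vfov" (degrees; the focal length in pixels is half the picture's height over the tangent of half this angle, whatever the lens; pixels are square), "cx", "cy" (the principal point, pixels), "extrinsics" (4x4, takes a point from camera to world coordinates). Camera axes: x right, y down, z forward; pixel columns grow to the right and rows downward; lengths in mm; the calibration is good to about 2 mm. A picture is of the moment at which its call begins.
- ctrl.finish_job(): hands the job in, once; it reports no verdict.
Trained networks look in a picture, given as the dict that the camera call returned (one of the last four; its "shot" number tells which), for a name from the list of things; names that differ only in an ending like _2 or _b are one class to them, and where a whole thing is asked for, a point or a joint stands for the part that bears it (a point fixed in the world has none). Each returns a list of dicts, best first, with "score" (0 to 1); they miss things now and then, are a little off and sometimes report something else, mostly with a low value. They report only what shows in the picture. A call takes as long as a camera call. They do not tell look-alikes from the thing itself.
- models.spot_in(picture, thing): "point" ([column, row] in pixels, amid what is visible of it).
- models.landmark_of(picture, thing): "point" ([column, row] in pixels: a listed point, or the origin of a listed thing).
The state is a dict: "clock": time; "qpos": joint angles; "qd": joint speeds; "tau": joint torques, N m; "eef_pos": TCP position; "tool_rot": TCP orientation; "force": force on the tool from outside, world axes, zero at the start; "torque": the same for the moment, N m; "width": finger opening in mm.
Only numpy, scipy, OpenCV 4.12 (cv2) and the standard library are available. Lean on these libraries where they do the work, as an engineer would, in place of code of your own. Each camera call takes 0.05 s, during which the arm holds its last target.

## Working session

There is one attempt and no reset: what is moved stays moved. The work goes in short steps, Python scripts to look and compute and a tool call to move; the robot and the scene stay as the last step left them, time stands still between calls to the robot, and variables do not carry over. Pictures are saved under pics/ and viewed, and the job is handed in when it is done.

Besides the shell and the picture viewer there is one more tool, called after ">>>" as name(argument=value, ...) on one line, values as JSON. drive_tool: Moves the arm, as the interface text tells. Its arguments: {"type":"object","properties":{"deltas":{"type":"string"}},"required":["deltas"]}

```bash
mkdir -p pics; cat > h.py <<'E'
import numpy as np, cv2
from cell import ctrl, imaging, models
def P(im,u,v,z=None):
    f=240/np.tan(np.radians(im['vfov'])/2); d=im['range_z'][int(round(v)),int(round(u))]
    T=np.array(im['extrinsics']); r=np.array([(u-im['cx'])/f,(v-im['cy'])/f,1.])
    if z is not None:
        w=T[:3,:3]@r; s=(z-T[2,3])/w[2]; return T[:3,3]+s*w
    return T[:3,:3]@(r*d)+T[:3,3]
def cloud(im):
    f=240/np.tan(np.radians(im['vfov'])/2); T=np.array(im['extrinsics'])
    v,u=np.mgrid[:480,:640]; d=im['range_z']
    p=np.stack([(u-im['cx'])/f*d,(v-im['cy'])/f*d,d],-1)
    w=p@T[:3,:3].T+T[:3,3]; w[d==0]=np.nan; return w
def proj(im,p):
    f=240/np.tan(np.radians(im['vfov'])/2); T=np.linalg.inv(np.array(im['extrinsics']))
    c=T[:3,:3]@np.array(p,float)+T[:3,3]; return c[0]/c[2]*f+im['cx'],c[1]/c[2]*f+im['cy']
def save(n,im,crop=None,k=1):
    c=im['color'][:,:,::-1]
    if crop: x0,y0,x1,y1=crop; c=c[y0:y1,x0:x1]
    c=cv2.resize(np.ascontiguousarray(c),None,fx=k,fy=k,interpolation=cv2.INTER_CUBIC); cv2.imwrite(f'pics/{n}.png',c)
E
python3 - <<'E'
from h import *
np.set_printoptions(precision=1,suppress=True)
for n in ('top','side'):
    im=imaging.get_image(n); save(n+'0',im); print(n,im['vfov'],im['cx'],im['cy'],im['extrinsics'])
    for t in ('box_rim','lid_seat','lid_grip','lid','clip_a_leaf','scraper'):
        for r in models.landmark_of(im,t)[:5]: print(t,r['score'],r['point'],P(im,*r['point']))
print(ctrl.read_state(), ctrl.grip_point_offset)
E
```

```text
top 57.58880960492364 324.2474066218782 231.5235163304275 [[  -0.    -1.     0.1  410. ]
 [  -1.     0.     0.   -85.4]
 [  -0.    -0.1   -1.  1062.7]
 [   0.     0.     0.     1. ]]
box_rim 0.57 [213.6, 227.1] [570.4 186.6  47.9]
lid_seat 0.83 [361.9, 234.7] [ 546.7 -163.    38.1]
lid_seat 0.76 [206.9, 349.6] [290.3 194.6  55.9]
lid_grip 0.76 [208.3, 350.7] [288.  191.1  56.7]
lid_grip 0.57 [358.9, 228.4] [ 561.5 -156.2   41.2]
lid 0.84 [206.2, 346.6] [296.9 196.5  55.2]
lid 0.6 [360.2, 233.9] [ 548.4 -158.9   40.5]
lid 0.54 [298.5, 260.2] [491.6 -10.2   7. ]
clip_a_leaf 0.85 [354.5, 195.2] [ 646.5 -149.2   20.7]
clip_a_leaf 0.55 [358.5, 232.2] [ 554.3 -155.9   28. ]
clip_a_leaf 0.49 [236.5, 330.9] [328.7 132.9  33.7]
scraper 0.58 [296.6, 262.1] [486.5  -6.1  14.4]
side 49.14841298238588 330.9332445633052 236.73100963743036 [[  -0.8   -0.3    0.5 -133.6]
 [  -0.6    0.4   -0.7  929.7]
 [   0.    -0.9   -0.5  760.5]
 [   0.     0.     0.     1. ]]
box_rim 0.81 [262.9, 282.3] [599.  146.5  50.8]
lid_seat 0.94 [359.0, 347.3] [277.8 224.4  60. ]
lid_seat 0.65 [344.8, 249.7] [ 553.5 -148.    16.3]
lid_grip 0.89 [360.8, 346.9] [274.9 222.5  61.1]
lid_grip 0.66 [347.0, 246.5] [ 550.8 -154.9   24.4]
lid_grip 0.6 [372.4, 253.9] [ 472.5 -162.6   22.9]
lid 0.73 [348.9, 252.4] [ 533.6 -138.2   18.9]
lid 0.56 [360.9, 356.4] [264.9 237.7  52.5]
lid 0.26 [261.9, 281.3] [606.3 142.   48.4]
clip_a_leaf 0.6 [318.2, 243.4] [ 630.5 -126.9   21.6]
clip_a_leaf 0.37 [357.2, 322.3] [336.7 135.6  39.4]
scraper 0.89 [338.0, 285.8] [478.   -0.6   5.4]
{'clock': 0.7, 'qpos': array([ 1.3,  0.6,  0. ,  1.5, -0. ,  1. , -0. ]), 'qd': array([ 0., -0.,  0.,  0.,  0.,  0.,  0.]), 'tau': array([ -0. , -56.3,   1.2, -19.4,   0. ,   0. ,   0. ]), 'eef_pos': array([ 152.5, -631.9,  231.3]), 'tool_rot': array([ 3.1, -0. ,  0.2]), 'force': array([-0. , -0.4, -0.6]), 'torque': array([ 0., -0., -0.]), 'width': 85.16689380962228} 18.700000000000003
```

View pics/top0.png

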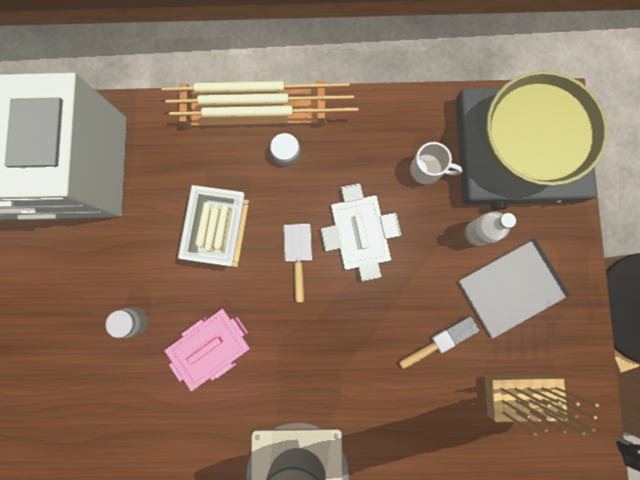

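View pics/side0.png

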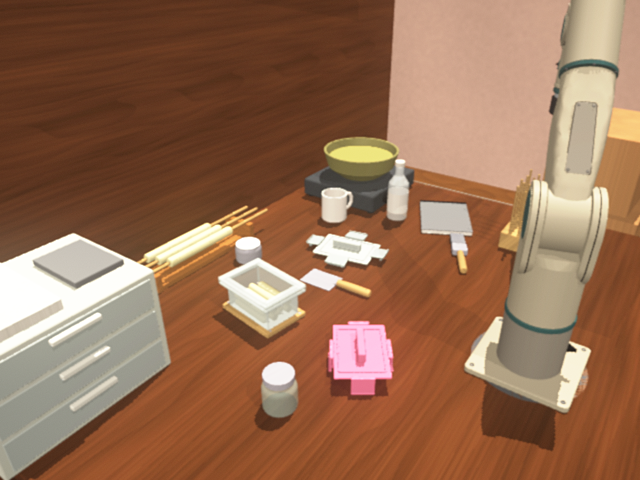

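Candidates for the lid: the white one at top (361,233) / side (347,248), and the pink one at top (207,350). The white one matches "whitish". I'll confirm it in a crop and fit the geometry.

```bash
python3 - <<'E'
from h import *
np.set_printoptions(precision=2,suppress=True)
A=imaging.get_image('top'); B=imaging.get_image('side')
c=np.hstack([cv2.resize(np.ascontiguousarray(A['color'][170:300,170:420,::-1]),(800,416)) ]); 
d=cv2.resize(np.ascontiguousarray(B['color'][220:340,210:410,::-1]),(300,180))
cv2.imwrite('pics/crop1.png',np.vstack([c,cv2.copyMakeBorder(d,0,4,0,500,0)]))
np.savez('c0.npz',a=cloud(A),b=cloud(B),ac=A['color'],bc=B['color'])
for n,im in(('top',A),('side',B)):
    w=cloud(im)
    for nm,c0,zr,R in(('rim',(570,187),(80,96),130),('flange',(551,-157),(10,24),130),('grip',(551,-157),(33,50),90)):
        m=(abs(w[...,2]-sum(zr)/2)<(zr[1]-zr[0])/2)&(np.hypot(w[...,0]-c0[0],w[...,1]-c0[1])<R)
        p=w[m]
        if len(p)<10: print(n,nm,len(p)); continue
        r=cv2.minAreaRect(p[:,:2].astype(np.float32)); print(n,nm,len(p),r,'z',np.percentile(p[:,2],[5,50,95]))
E
```

```text
top rim 1786 ((570.2691040039062, 182.67340087890625), (122.1676025390625, 170.2807159423828), 80.60298156738281) z [82.82 86.34 89.32]
top flange 3930 ((557.8527221679688, -162.54916381835938), (185.6171875, 199.26205444335938), 59.556034088134766) z [12.09 15.9  22.36]
top grip 237 ((557.3002319335938, -162.0321807861328), (83.1815185546875, 16.292964935302734), 10.654905319213867) z [35.18 38.13 41.43]
side rim 1338 ((569.5684204101562, 184.24349975585938), (126.04487609863281, 176.6364288330078), 81.00279998779297) z [81.3  87.3  89.72]
side flange 1403 ((559.5463256835938, -160.33969116210938), (188.90216064453125, 199.163330078125), 57.7299690246582) z [13.62 17.56 23.19]
side grip 139 ((556.1583862304688, -157.93434143066406), (85.9818115234375, 20.875240325927734), 8.846332550048828) z [33.47 38.03 42.21]
```

View pics/crop1.png

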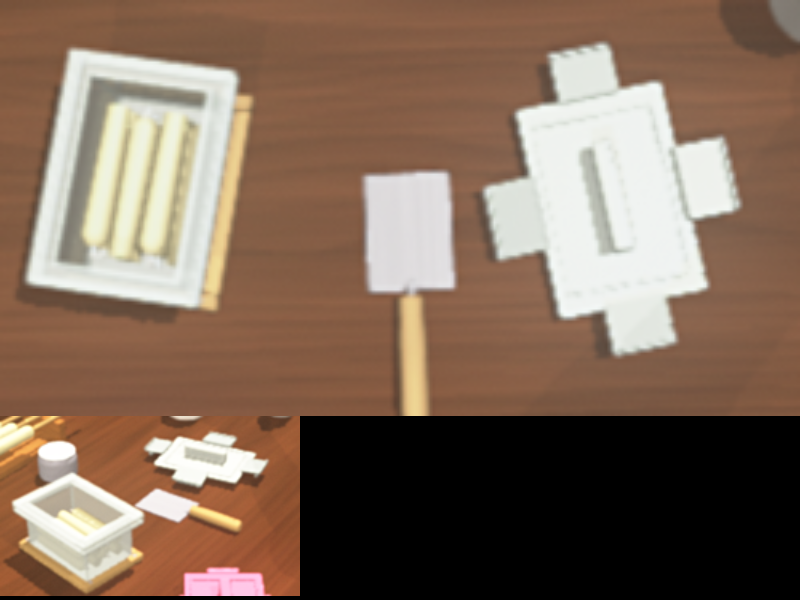

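White lid confirmed by the crop: it lies right of the scraper and its four clips stand out level. The pink one is a look-alike. Next, precise fits with the known sizes.

```bash
cat >> h.py <<'E'
from scipy.optimize import minimize
def plane_pts(im,z,zlo,zhi,c0,R):
    w=cloud(im); f=240/np.tan(np.radians(im['vfov'])/2); T=np.array(im['extrinsics'])
    v,u=np.mgrid[:480,:640]; r=np.stack([(u-im['cx'])/f,(v-im['cy'])/f,np.ones_like(u)],-1)@T[:3,:3].T
    q=T[:3,3]+r*((z-T[2,3])/r[...,2])[...,None]
    near=np.hypot(q[...,0]-c0[0],q[...,1]-c0[1])<R
    m=(w[...,2]>zlo)&(w[...,2]<zhi)
    return q[near][:,:2],m[near]
def fit(q,m,L,W,x0,hole=None):
    def sd(t,a,b):  # soft inside
        return 1/(1+np.exp(-(np.minimum(a/2-abs(t[:,0]),b/2-abs(t[:,1])))/1.0))
    def cost(p):
        c,s=np.cos(p[2]),np.sin(p[2]); d=q-p[:2]; t=np.stack([d@[c,s],d@[-s,c]],-1)
        i=sd(t,L,W)
        if hole: i=i*(1-sd(t,*hole))
        return ((i-m)**2).sum()/1e2
    return min((minimize(cost,[x0[0]+a,x0[1]+b,x0[2]],method='Nelder-Mead',options=dict(initial_simplex=None,xatol=1e-3,fatol=1e-4)) for a in(-3,3) for b in(-3,3)),key=lambda r:r.fun)
E
python3 - <<'E'
from h import *
np.set_printoptions(precision=4,suppress=True)
A=imaging.get_image('top'); B=imaging.get_image('side')
for n,im in(('top',A),('side',B)):
    q,m=plane_pts(im,88,80,96,(570,183),125); r=fit(q,m,170,120,(570,183,-.163),(136,86)); print(n,'rim',r.x,r.fun)
    q,m=plane_pts(im,40,32,50,(557,-161),70); r=fit(q,m,84,16,(557,-161,.18)); print(n,'grip',r.x,r.fun)
    q,m=plane_pts(im,16,8,24,(557,-161),68); m2=m|plane_pts(im,16,24,60,(557,-161),68)[1]; r=fit(q,m2,162,112,(557,-161,.18)); print(n,'flange',r.x,r.fun)
s=ctrl.read_state(); print(s['clock'],s['qpos'],s['tool_rot'],s['eef_pos'],s['force'])
E
```

```text
top rim [569.7466 181.4826  -0.1591] 1.1145731285746292
top grip [ 556.4077 -161.7975    0.1907] 0.14829906137458163
top flange [ 557.1181 -162.0436    0.1926] 1.7776134821223963
side rim [566.1207 188.5859  -0.1641] 3.189860617105474
side grip [ 553.4496 -152.936     0.1107] 0.4678709269532615
side flange [ 543.4033 -161.383     0.2088] 0.6544950514486111
0.9 [ 1.2682  0.6284  0.0385  1.5174 -0.027   0.9963 -0.02  ] [-3.1416 -0.      0.2368] [ 152.4951 -631.8531  231.327 ] [-0.6362 -0.5934  0.921 ]
```

>>> drive_tool(deltas="0.02 -0.0145 0 0 0.085; 0.06 -0.043 0 0 0.085; 0.105 -0.0755 0 0 0.085; 0.155 -0.1115 0 0 0.085; 0.205 -0.1475 0 1 0.085; 0.255 -0.1835 0 2 0.085; 0.305 -0.2195 0 2.6 0.085; 0.355 -0.2555 0 2.6 0.085; 0.405 -0.2915 0 2.6 0.085; 0.45 -0.324 0 2.6 0.085; 0.485 -0.349 0 2.6 0.085; 0.503 -0.362 0 2.6 0.085")

```text
clock: 2.4
eef_pos: [558.1, -159.5, 231.3]
tool_rot: [-3.141, -0.001, 0.195]
force: [-0.3, -0.6, -1.5]
width: 84.9
```

```bash
python3 - <<'E'
from h import *
np.set_printoptions(precision=4,suppress=True)
s=ctrl.read_state(); print(s['clock'],s['qpos'],s['tool_rot'],s['eef_pos'],s['force'])
E
```

```text
2.4 [ 0.217   0.5265  0.0207  1.7185 -0.0144  0.8962 -1.1321] [-3.1411 -0.0008  0.1948] [ 558.0756 -159.4648  231.3455] [-0.2907 -0.5871 -1.5273]
```

>>> drive_tool(deltas="0 0 0.03 0 0.085; 0 0 0.08 0 0.085; 0 0 0.13 0 0.085; 0 0 0.165 0 0.085; 0 0 0.188 0 0.085; 0 0 0.2 0 0.085; 0 0 0.2 0 0.085")

```text
clock: 3.28
eef_pos: [556.0, -162.7, 31.0]
tool_rot: [3.142, 0.001, 0.19]
force: [-0.4, 0.5, -0.3]
width: 85.0
```

```bash
python3 - <<'E'
from h import *
np.set_printoptions(precision=4,suppress=True)
s=ctrl.read_state(); print(s['clock'],s['qpos'],s['tool_rot'],s['eef_pos'],s['force'])
B=imaging.get_image('side'); save('s1',B,(270,180,430,300),5)
E
```

```text
3.275 [ 0.2293  0.8112  0.0106  1.859  -0.0158  0.4725 -1.1298] [3.1416 0.0012 0.1904] [ 555.9775 -162.7338   30.9705] [-0.4366  0.4736 -0.3301]
```

View pics/s1.png

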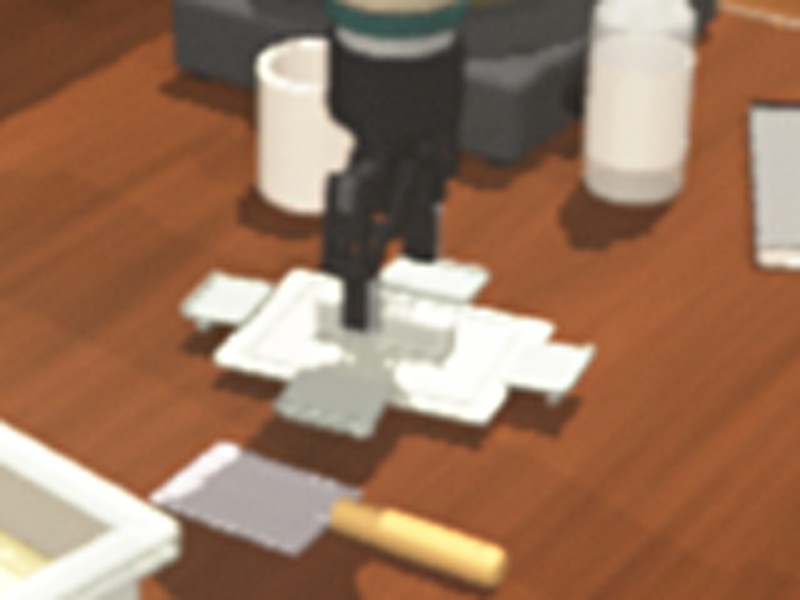

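The fingers straddle the grip bar, with the tips above the lid. I'll lower and close.

>>> drive_tool(deltas="0 0 0.006 0 0.085; 0 0 0.0105 0 0.085; 0 0 0.0105 0 0.04; 0 0 0.0105 0 0.02; 0 0 0.0105 0 0; 0 0 0.0105 0 0; 0 0 0.0105 0 0; 0 0 0.0105 0 0")

```text
clock: 4.32
eef_pos: [556.7, -161.9, 21.2]
tool_rot: [-3.142, -0.0, 0.191]
force: [-1.4, 1.1, 4.6]
width: 14.8
```

>>> drive_tool(deltas="0 0 -0.004 0 0; 0 0 -0.015 0 0; 0 0 -0.04 0 0; 0 0 -0.075 0 0; 0 0 -0.11 0 0; 0 0 -0.135 0 0; 0 0 -0.14 0 0")

```text
clock: 5.2
eef_pos: [557.5, -162.3, 162.8]
tool_rot: [3.14, -0.003, 0.191]
force: [-0.1, 0.5, -4.1]
width: 14.4
```

```bash
python3 - <<'E'
from h import *
np.set_printoptions(precision=4,suppress=True)
s=ctrl.read_state(); print(s['clock'],s['qpos'],s['tool_rot'],s['eef_pos'],s['force'],s['torque'])
B=imaging.get_image('side'); save('s2',B,(230,150,430,300),4)
T=np.array(s['eef_pos']);y=.1908
d=np.array([569.75,181.48])-[556.6,-161.9]; c,n=np.cos(y),np.sin(y); print(d@[c,n]/1e3,d@[n,-c]/1e3,'turn',np.degrees(y+.1591))
E
```

```text
5.2 [ 0.2232  0.6106  0.0182  1.7895 -0.0153  0.738  -1.1301] [ 3.14   -0.0032  0.1913] [ 557.5214 -162.3379  162.7514] [-0.0777  0.5484 -4.0743] [-0.0456 -0.0311 -0.011 ]
0.07803147183169878 -0.3346548017043514 turn 20.047793251627503
```

View pics/s2.png

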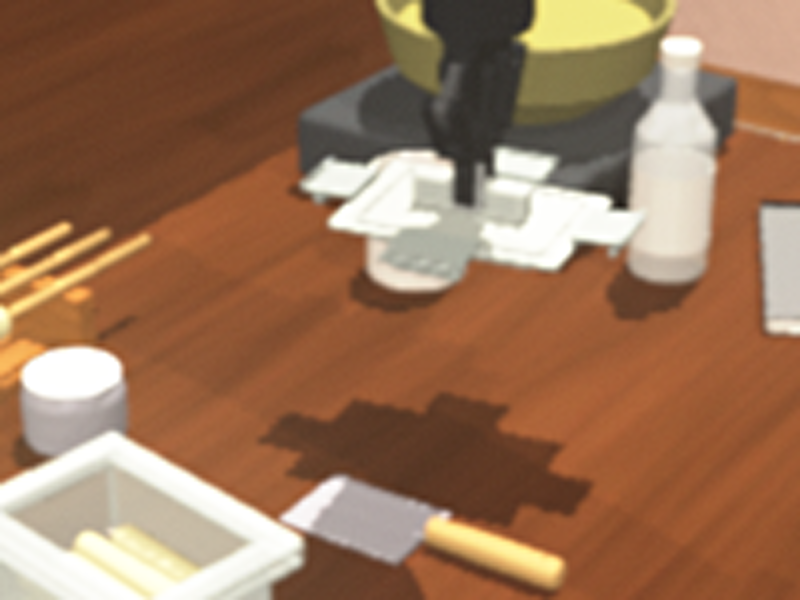

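>>> drive_tool(deltas="0.004 -0.015 0 0 0; 0.01 -0.045 0 2 0; 0.018 -0.08 0 4 0; 0.027 -0.12 0 7 0; 0.037 -0.16 0 10 0; 0.047 -0.2 0 13 0; 0.056 -0.24 0 16 0; 0.064 -0.275 0 18 0; 0.071 -0.305 0 20 0; 0.076 -0.325 0 20 0; 0.078 -0.3345 0 20 0; 0.078 -0.3345 0 20 0")

```text
clock: 6.75
eef_pos: [569.2, 181.2, 160.4]
tool_rot: [3.141, 0.001, -0.157]
force: [-0.0, 0.2, -4.3]
width: 14.3
```

>>> drive_tool(deltas="0 0 0 0 0; 0 0 0 0 0")

```text
clock: 7.0
eef_pos: [569.7, 179.8, 160.9]
tool_rot: [3.141, -0.0, -0.16]
force: [-0.0, 0.8, -3.6]
width: 14.8
```

```bash
python3 - <<'E'
from h import *
np.set_printoptions(precision=4,suppress=True)
s=ctrl.read_state(); print(s['clock'],s['qpos'],s['tool_rot'],s['eef_pos'],s['force'],s['torque'])
A=imaging.get_image('top');B=imaging.get_image('side'); save('s3',B,(190,180,390,330),4); save('t3',A,(140,140,300,260),5)
E
```

```text
7.0 [-0.4511  0.6411  0.1562  1.7431 -0.1335  0.7678 -1.9598] [ 3.141  -0.0002 -0.1597] [569.7101 179.7503 160.9329] [-0.0069  0.8482 -3.5677] [ 0.0024  0.0286 -0.0491]
```

View pics/s3.png

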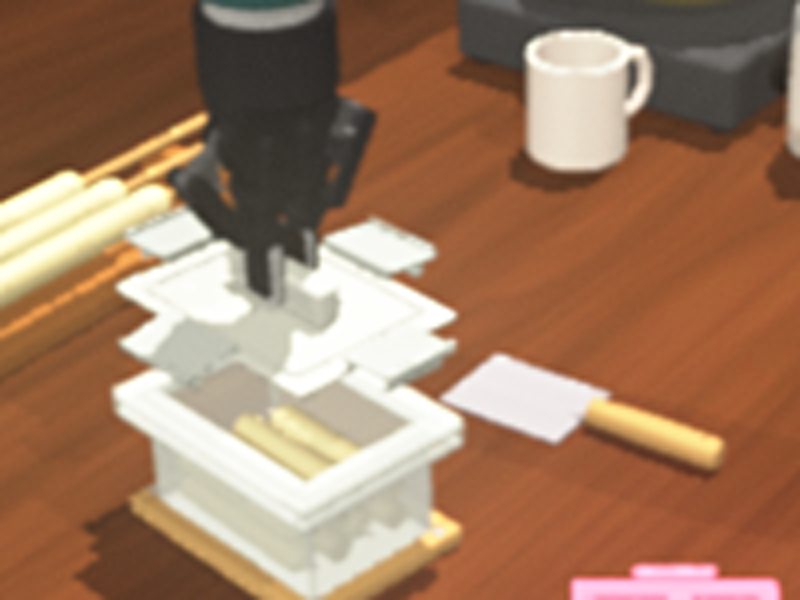

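View pics/t3.png

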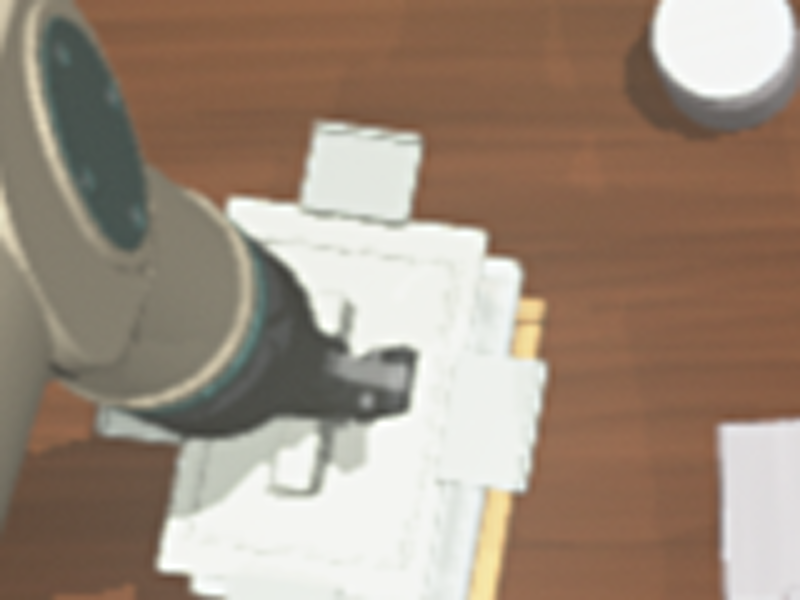

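>>> drive_tool(deltas="0 0 0.01 0 0; 0 0 0.025 0 0; 0 0 0.035 0 0; 0 0 0.038 0 0; 0 0 0.038 0 0; 0 0 0.038 0 0; 0 0 0.038 0 0")

```text
clock: 7.98
eef_pos: [569.8, 181.3, 123.3]
tool_rot: [-3.141, -0.001, -0.158]
force: [-0.3, -0.7, -4.0]
width: 14.6
```

```bash
cat >> h.py <<'E'
def fitlid(im,z,c0,yaw,up,lim=9):
    # z = flange top height; only pixels not hidden by the arm (higher than up)
    w=cloud(im); f=240/np.tan(np.radians(im['vfov'])/2); T=np.array(im['extrinsics'])
    v,u=np.mgrid[:480,:640]; r=np.stack([(u-im['cx'])/f,(v-im['cy'])/f,np.ones_like(u)],-1)@T[:3,:3].T
    q=(T[:3,3]+r*((z-T[2,3])/r[...,2])[...,None])[...,:2]
    c,s=np.cos(yaw),np.sin(yaw); d=q-np.array(c0); tx=d@[c,s]; ty=d@[-s,c]
    roi=(abs(tx)<95)&(abs(ty)<70)&~((abs(tx)>70)&(abs(ty)<32))&~((abs(ty)>45)&(abs(tx)<36))
    roi&=~(abs(tx)<46)|(abs(ty)>20)
    hid=(w[...,2]>up)|np.isnan(w[...,2]); hid=cv2.dilate(hid.astype(np.uint8),np.ones((5,5)))>0
    roi&=~hid
    m=(abs(w[...,2]-z)<lim)
    r=fit(q[roi],m[roi].astype(float),162,112,(c0[0],c0[1],yaw)); return r,int(roi.sum())
E
python3 - <<'E'
from h import *
np.set_printoptions(precision=4,suppress=True)
for k in range(2):
  s=ctrl.read_state(); print(s['clock'],s['tool_rot'],s['eef_pos'],s['force'])
  A=imaging.get_image('top');B=imaging.get_image('side')
  z=s['eef_pos'][2]-9.2+4
  for im in(A,B):
    r,n=fitlid(im,z,(569.7,181),-.16,z+14); print(r.x,r.fun,n)
save('s4',B,(190,180,390,330),4); save('t4',A,(140,140,300,260),5)
E
```

```text
7.975 [-3.1412 -0.0008 -0.1577] [569.8198 181.3437 123.2796] [-0.2741 -0.7166 -3.9749]
[570.5234 178.5688  -0.1564] 0.14807802486763108 1975
[567.994  184.0562  -0.1577] 0.1443058790814999 1138
8.075 [-3.1413 -0.0006 -0.1577] [569.7075 181.2965 123.1737] [-0.2347 -0.2092 -3.0615]
[570.3853 178.5654  -0.1569] 0.17467689599182598 2187
[567.8494 183.9257  -0.1554] 0.16627691766537034 1191
```

View pics/s4.png

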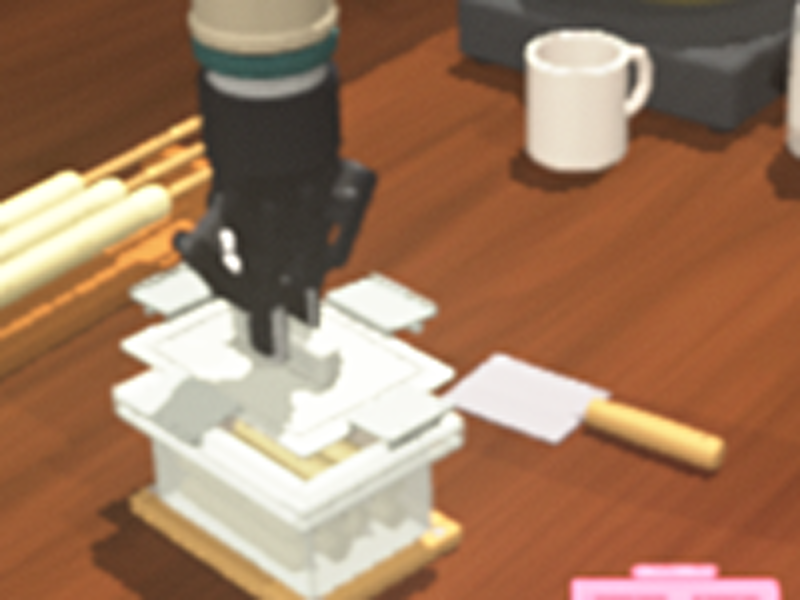

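View pics/t4.png

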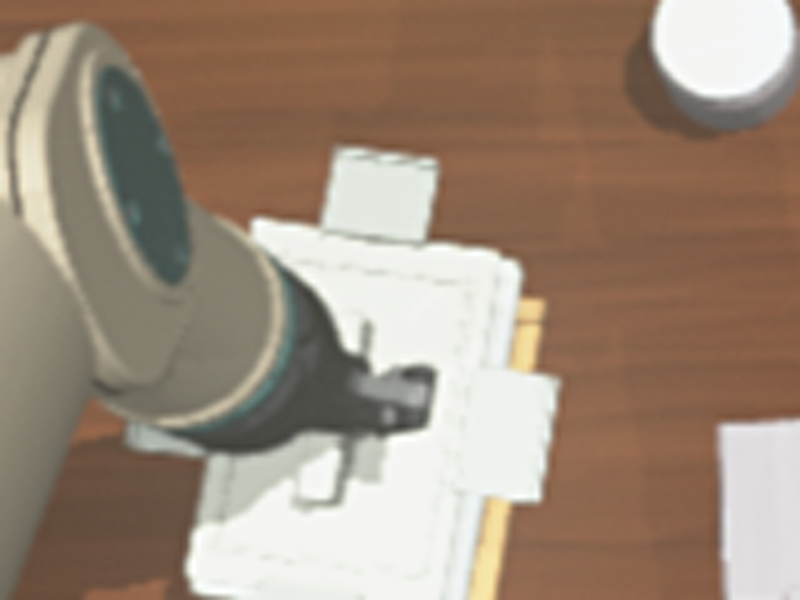

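```bash
cat >> h.py <<'E'
def grid(im,z):
    f=240/np.tan(np.radians(im['vfov'])/2); T=np.array(im['extrinsics'])
    v,u=np.mgrid[:480,:640]; r=np.stack([(u-im['cx'])/f,(v-im['cy'])/f,np.ones_like(u)],-1)@T[:3,:3].T
    return (T[:3,3]+r*((z-T[2,3])/r[...,2])[...,None])[...,:2]
def fitx(qs,m,L,W,x0,hole=None):
    def sd(t,a,b): return 1/(1+np.exp(-np.clip(np.minimum(a/2-abs(t[:,0]),b/2-abs(t[:,1])),-50,50)))
    def cost(p):
        c,s=np.cos(p[2]),np.sin(p[2]); I=0
        for q in qs:
            d=q-p[:2]; t=np.stack([d@[c,s],d@[-s,c]],-1); i=sd(t,L,W)
            if hole: i=i*(1-sd(t,*hole))
            I=np.maximum(I,i)
        return ((I-m)**2).sum()/1e2
    return min((minimize(cost,[x0[0]+a,x0[1]+b,x0[2]],method='Nelder-Mead',options=dict(xatol=1e-3,fatol=1e-4)) for a in(-3,3) for b in(-3,3)),key=lambda r:r.fun)
E
python3 - <<'E'
from h import *
np.set_printoptions(precision=4,suppress=True)
D=np.load('c0.npz')
for n,k in(('top','a'),('side','b')):
  im=imaging.get_image(n); w=D[k]
  # rim from first clean cloud
  zs=np.arange(78,88.1,2); g=[grid(im,z) for z in zs]
  q=g[-1]; roi=np.hypot(q[...,0]-570,q[...,1]-183)<125
  off=-1.7 if n=='top' else -.7
  m=(w[...,2]>78+off)&(w[...,2]<97)
  r=fitx([x[roi] for x in g],m[roi].astype(float),170,120,(570,183,-.16),(136,86)); print(n,'rim',r.x,r.fun)
  # lid now
  s=ctrl.read_state(); z=s['eef_pos'][2]-9.2+4; w=cloud(im)
  g=[grid(im,z-a) for a in (4,2,0)]; q=g[-1]
  c,sn=np.cos(-.158),np.sin(-.158); d=q-np.array([570,180]); tx=d@[c,sn]; ty=d@[-sn,c]
  roi=(abs(tx)<100)&(abs(ty)<75)&~((abs(tx)>65)&(abs(ty)<34))&~((abs(ty)>40)&(abs(tx)<38))&(~(abs(tx)<50)|(abs(ty)>24))
  hid=cv2.dilate(((w[...,2]>z+14)|np.isnan(w[...,2])).astype(np.uint8),np.ones((7,7)))>0
  roi&=~hid
  for t in (8,12):
    m=(w[...,2]>z-t); r=fitx([x[roi] for x in g],m[roi].astype(float),162,112,(570,180,-.158)); print(n,'lid',t,r.x,r.fun,roi.sum(), np.median(w[...,2][roi&m])-z)
E
```

```text
top rim [570.1605 182.262   -0.1602] 0.8092078713525095
top lid 8 [570.4233 179.2038  -0.1544] 0.17639101365327597 1963 -1.3225443871183558
top lid 12 [570.4233 179.2038  -0.1544] 0.17639101365327597 1963 -1.3225443871183558
side rim [569.7946 184.5835  -0.1583] 0.651102333940242
side lid 8 [570.7717 180.7469  -0.158 ] 0.0947064485194895 1041 0.20249810765935194
side lid 12 [570.7717 180.7469  -0.158 ] 0.0947064485194895 1041 0.20249810765935194
```

>>> drive_tool(deltas="-0.001 -0.0032 0 0 0; -0.001 -0.0032 0 0 0; -0.001 -0.0032 0.005 0 0; -0.001 -0.0032 0.01 0 0; -0.001 -0.0032 0.013 0 0; -0.001 -0.0032 0.016 0 0; -0.001 -0.0032 0.018 0 0; -0.001 -0.0032 0.018 0 0")

```text
clock: 9.28
eef_pos: [569.0, 184.6, 104.7]
tool_rot: [3.141, 0.0, -0.158]
force: [0.2, 0.5, -4.0]
width: 14.7
```

```bash
python3 - <<'E'
from h import *
np.set_printoptions(precision=4,suppress=True)
s=ctrl.read_state(); print(s['clock'],s['tool_rot'],s['eef_pos'],s['force'],s['torque'])
E
```

```text
9.275 [ 3.1415  0.0002 -0.1576] [568.954  184.5625 104.6918] [ 0.1682  0.5077 -3.9522] [-0.0492 -0.0188 -0.0581]
```

>>> drive_tool(deltas="0 0 0.0015 0 0; 0 0 0.003 0 0; 0 0 0.0045 0 0; 0 0 0.0055 0 0; 0 0 0.0055 0 0")

```text
clock: 9.9
eef_pos: [569.0, 184.6, 99.2]
tool_rot: [3.142, 0.0, -0.158]
force: [0.2, -0.2, -4.2]
width: 14.8
```

>>> drive_tool(deltas="0 0 0.001 0 0; 0 0 0.002 0 0; 0 0 0.0025 0 0; 0 0 0.0025 0 0")

```text
clock: 10.4
eef_pos: [569.0, 184.5, 97.1]
tool_rot: [-3.142, -0.0, -0.158]
force: [-0.9, -1.1, 0.0]
width: 14.8
```

>>> drive_tool(deltas="0 0 0.0005 0 0; 0 0 0.001 0 0; 0 0 0.001 0 0")

```text
clock: 10.78
eef_pos: [569.0, 184.5, 97.0]
tool_rot: [-3.141, -0.0, -0.158]
force: [-3.4, -1.1, 8.8]
width: 14.4
```

>>> drive_tool(deltas="0 0 0.0007 0 0; 0 0 0.0007 0 0; 0 0 -0.001 0 0; 0 0 -0.001 0 0.02; 0 0 -0.001 0 0.04; 0 0 -0.001 0 0.04; 0 0 -0.02 0 0.04; 0 0 -0.045 0 0.04; 0 0 -0.05 0 0.02; 0 0 -0.05 0 0; 0 0 -0.05 0 0; 0 0 -0.05 0 0")

```text
clock: 12.28
eef_pos: [568.5, 184.4, 145.0]
tool_rot: [3.141, 0.001, -0.158]
force: [-0.3, 0.4, -0.6]
width: 0.3
```

```bash
cat >> h.py <<'E'
def lidz(w,tx,ty):
    o={}
    for n,(a,b,c,d) in {'+x':(45,78,-40,40),'-x':(-78,-45,-40,40),'+y':(-70,70,35,52),'-y':(-70,70,-52,-35)}.items():
        k=w[(tx>a)&(tx<b)&(ty>c)&(ty<d)&(abs(w[...,2]-92)<12)]; o[n]=(len(k),np.round(np.median(k[:,2]),1) if len(k) else None)
    return o
def chk(name,im):
    w=cloud(im); c,s=np.cos(-.159),np.sin(-.159); d=w[...,:2]-np.array([569,184.5]); tx=d@[c,s]; ty=d@[-s,c]
    print(name,lidz(w,tx,ty))
    for n,k,l,h,wd in(('a',tx,82,125,ty),('c',-tx,82,125,ty),('b',ty,57,100,tx),('d',-ty,57,100,tx)):
        m=(k>l)&(k<h)&(abs(wd)<20)&(w[...,2]>50)&(w[...,2]<135)
        if m.sum()>3: print(' clip',n,m.sum(),'out',np.percentile(k[m],[5,95]).round(1),'z',np.percentile(w[m][:,2],[5,50,95]).round(1), 'slope',np.polyfit(k[m],w[m][:,2],1).round(2))
E
python3 - <<'E'
from h import *
np.set_printoptions(precision=4,suppress=True)
s=ctrl.read_state(); print(s['clock'],s['tool_rot'],s['eef_pos'],s['force'],s['qpos'])
A=imaging.get_image('top');B=imaging.get_image('side'); save('s5',B,(190,180,390,330),4); save('t5',A,(140,140,300,260),5)
chk('top',A);chk('side',B)
E
```

```text
12.275 [ 3.1408  0.0013 -0.1577] [568.5224 184.3958 144.9528] [-0.3161  0.4082 -0.6468] [-0.4555  0.6633  0.1515  1.7535 -0.1386  0.7367 -1.9612]
top {'+x': (454, np.float64(90.5)), '-x': (520, np.float64(90.7)), '+y': (203, np.float64(90.9)), '-y': (464, np.float64(90.7))}
 clip a 273 out [ 84.1 116.2] z [93.7 96.6 99.6] slope [-0.01 97.49]
 clip c 262 out [ 83.7 112.7] z [ 95.   98.3 101.9] slope [ 0.12 87.1 ]
 clip b 10 out [73.7 89.8] z [88.6 92.2 93.5] slope [ -0.12 101.95]
 clip d 293 out [58.7 92.4] z [91.9 95.8 99.3] slope [ -0.07 101.12]
side {'+x': (192, np.float64(92.0)), '-x': (260, np.float64(92.3)), '+y': (246, np.float64(92.5)), '-y': (236, np.float64(92.3))}
 clip a 145 out [ 82.5 116. ] z [ 90.9  97.6 100.3] slope [ 0.01 95.93]
 clip c 219 out [ 82.9 115.4] z [ 77.1  99.2 103. ] slope [ 0.29 67.84]
 clip b 210 out [59.  91.9] z [76.9 95.  98.9] slope [ 0.04 91.08]
 clip d 127 out [59.3 90.4] z [93.7 97.  99.5] slope [ -0.07 102.28]
```

View pics/s5.png

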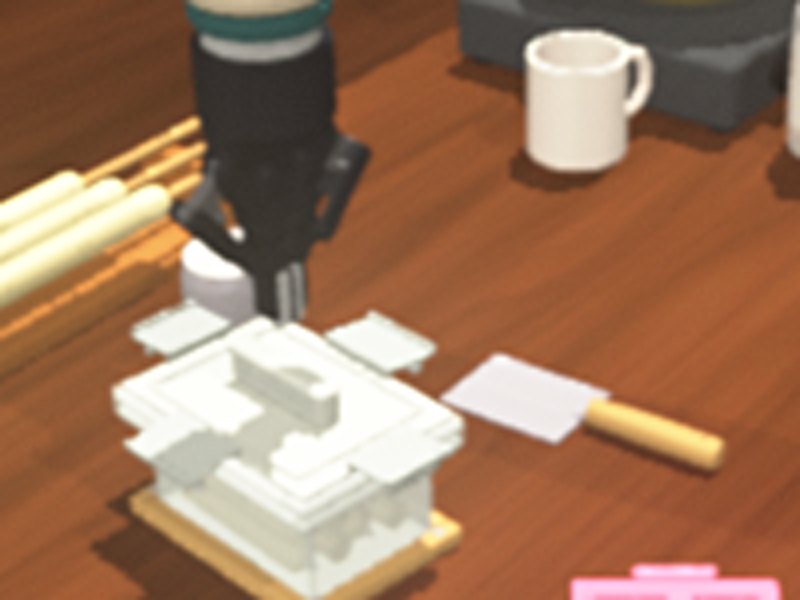

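View pics/t5.png

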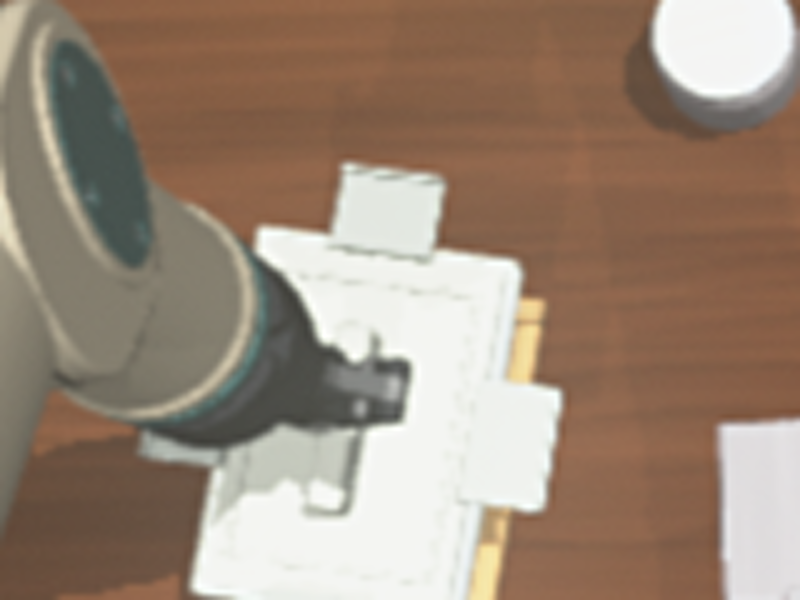

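The lid is flat: its top reads about 92 mm on all four sides, and the clips stand level. Next is clip a (+x end), with the shut fingers outside and above the leaf.

>>> drive_tool(deltas="0.015 0 0 0 0; 0.045 0 0 0 0; 0.075 0 0 0 0; 0.1 0 0 0 0; 0.115 0 0.01 0 0; 0.119 0 0.025 0 0; 0.119 0 0.035 0 0; 0.119 0 0.035 0 0; 0.119 0 0.035 0 0; 0.119 0 0.035 0 0")

```text
clock: 13.62
eef_pos: [686.8, 166.1, 111.6]
tool_rot: [-3.141, -0.001, -0.157]
force: [-0.0, -0.1, 0.5]
width: 0.4
```

```bash
cat >> h.py <<'E'
def st():
    s=ctrl.read_state(); c,n=np.cos(-.158),np.sin(-.158); d=np.array(s['eef_pos'][:2])-[569.5,184.4]
    f=np.array(s['force']); print('t',round(s['clock'],2),'lid x %.1f y %.1f z %.1f'%(d@[c,n],d@[-n,c],s['eef_pos'][2]),'F lx %.1f ly %.1f z %.1f'%(f[:2]@[c,n],f[:2]@[-n,c],f[2]),'yaw %.4f'%s['tool_rot'][2],'w %.1f'%s['width'])
E
python3 - <<'E'
from h import *
st()
B=imaging.get_image('side');A=imaging.get_image('top'); save('s6',B,(190,180,390,330),4); save('t6',A,(140,120,300,240),5)
print(st())
E
```

```text
t 13.62 lid x 118.7 y 0.4 z 111.6 F lx -0.0 ly -0.1 z 0.5 yaw -0.1575 w 0.4
t 13.72 lid x 118.7 y 0.4 z 111.5 F lx -0.4 ly -0.7 z 0.1 yaw -0.1575 w -0.1
None
```

View pics/s6.png

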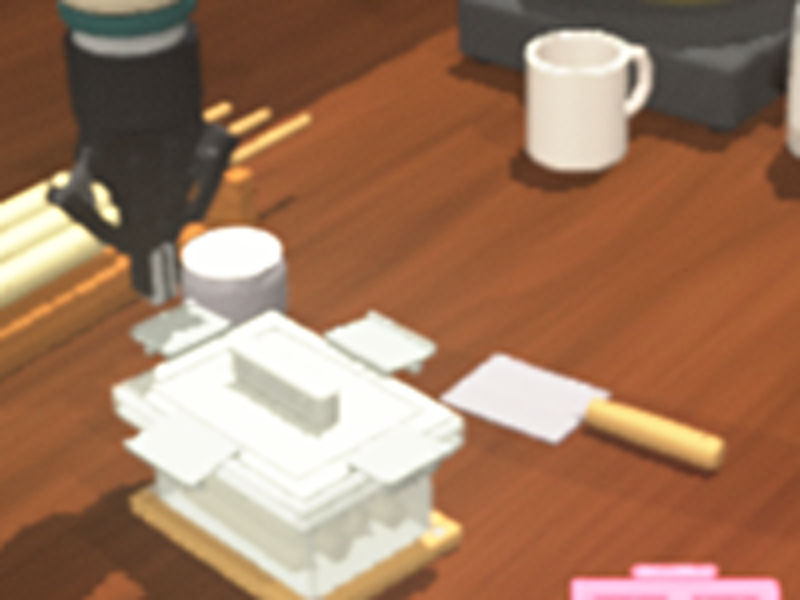

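View pics/t6.png

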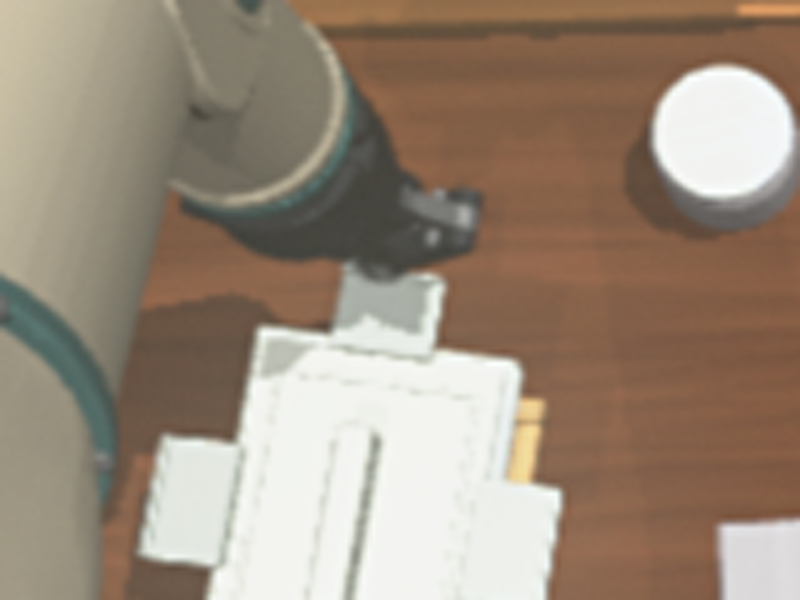

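>>> drive_tool(deltas="0 0 0.008 0 0; 0 0 0.016 0 0; 0 0 0.023 0 0; -0.001 0 0.027 0 0; -0.002 0 0.031 0 0; -0.004 0 0.034 0 0; -0.006 0 0.0375 0 0; -0.0085 0 0.041 0 0; -0.0085 0 0.041 0 0")

```text
clock: 14.85
eef_pos: [677.8, 167.4, 69.6]
tool_rot: [3.141, 0.001, -0.157]
force: [0.4, -0.2, 1.5]
width: -0.3
```

```bash
python3 - <<'E'
from h import *
st()
B=imaging.get_image('side');A=imaging.get_image('top'); save('s7',B,(190,200,310,290),6); save('t7',A,(140,120,300,240),5)
chk('side',B)
E
```

```text
t 14.85 lid x 109.6 y 0.2 z 69.6 F lx 0.4 ly -0.2 z 1.5 yaw -0.1574 w -0.3
side {'+x': (188, np.float64(92.0)), '-x': (262, np.float64(92.3)), '+y': (246, np.float64(92.5)), '-y': (233, np.float64(92.3))}
 clip a 262 out [ 84.  115.6] z [ 86.7 107.9 131.3] slope [ 0.15 92.97]
 clip c 210 out [ 82.9 115.9] z [ 76.2  99.2 103.3] slope [ 0.33 63.65]
 clip b 216 out [58.2 92. ] z [78.9 94.6 99.5] slope [4.000e-02 9.104e+01]
 clip d 126 out [58.8 90.7] z [94.3 97.  99.3] slope [-9.0000e-02  1.0332e+02]
```

View pics/s7.png

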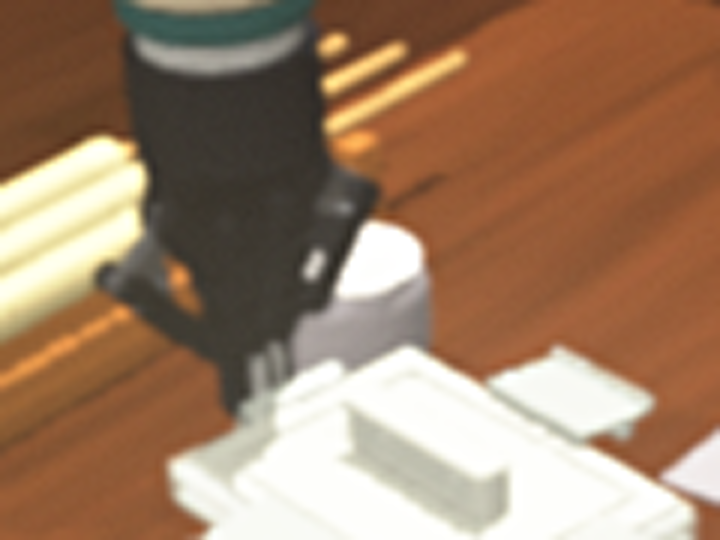

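>>> drive_tool(deltas="-0.0015 0 0.001 0 0; -0.003 0 0.002 0 0; -0.0045 0 0.003 0 0; -0.006 0 0.004 0 0; -0.006 0 0.004 0 0")

```text
clock: 15.58
eef_pos: [674.4, 167.8, 66.6]
tool_rot: [-3.141, -0.005, -0.158]
force: [5.4, -1.1, 1.7]
width: 0.0
```

```bash
python3 -c "
from h import *
st()"
```

```text
t 15.57 lid x 106.2 y 0.1 z 66.6 F lx 5.5 ly -0.3 z 1.7 yaw -0.1580 w 0.0
```

>>> drive_tool(deltas="-0.0015 0 0.0005 0 0; -0.003 0 0.001 0 0; -0.0045 0 0.0015 0 0; -0.006 0 0.002 0 0; -0.006 0 0.002 0 0")

```text
clock: 16.2
eef_pos: [668.5, 168.7, 64.4]
tool_rot: [-3.141, -0.005, -0.158]
force: [7.5, -0.9, 0.1]
width: 0.1
```

```bash
python3 -c "
from h import *
st()"
```

```text
t 16.2 lid x 100.3 y 0.1 z 64.4 F lx 7.6 ly 0.3 z 0.1 yaw -0.1582 w 0.1
```

>>> drive_tool(deltas="-0.0015 0 0.0002 0 0; -0.003 0 0.0004 0 0; -0.0045 0 0.0006 0 0; -0.0045 0 0.0006 0 0")

```text
clock: 16.7
eef_pos: [668.7, 168.7, 64.6]
tool_rot: [-3.139, -0.014, -0.159]
force: [15.6, -1.4, -5.3]
width: -0.5
```

```bash
python3 -c "
from h import *
st()"
```

```text
t 16.7 lid x 100.4 y 0.1 z 64.6 F lx 15.6 ly 1.1 z -5.3 yaw -0.1589 w -0.5
```

>>> drive_tool(deltas="0 0 0.001 0 0; -0.0015 0 0.0015 0 0; -0.0025 0 0.002 0 0; -0.0025 0 0.002 0 0")

```text
clock: 17.2
eef_pos: [668.7, 168.7, 64.6]
tool_rot: [-3.138, -0.019, -0.159]
force: [16.1, -2.4, 1.9]
width: -0.1
```

```bash
python3 -c "
from h import *
st()
B=imaging.get_image('side');A=imaging.get_image('top'); save('s8',B,(190,200,310,290),6); save('t8',A,(140,120,300,240),5)
chk('side',B)
"
```

```text
t 17.2 lid x 100.5 y 0.1 z 64.6 F lx 16.2 ly 0.2 z 1.9 yaw -0.1594 w -0.1
side {'+x': (188, np.float64(92.1)), '-x': (263, np.float64(92.4)), '+y': (246, np.float64(92.4)), '-y': (236, np.float64(92.2))}
 clip a 244 out [ 82.9 106.6] z [ 91.2 112.6 133.4] slope [9.0000e-02 1.0323e+02]
 clip c 218 out [ 83.4 115.7] z [ 76.3  99.4 102.8] slope [ 0.3  66.22]
 clip b 208 out [58.7 92.4] z [76.8 94.9 99.1] slope [2.000e-02 9.193e+01]
 clip d 133 out [58.5 90.2] z [94.6 97.1 99.5] slope [-6.0000e-02  1.0146e+02]
```

View pics/t8.png

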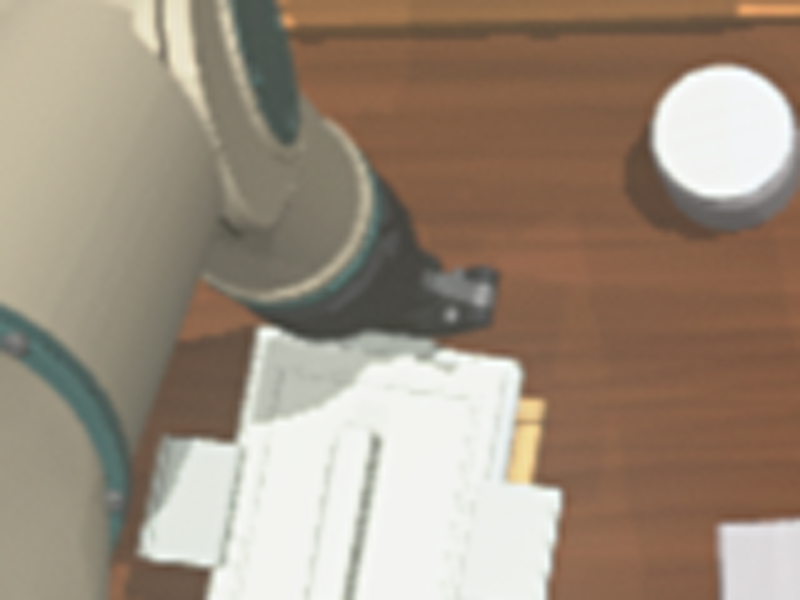

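>>> drive_tool(deltas="-0.001 0 0.0005 0 0; -0.002 0 0.0008 0 0; -0.003 0 0.001 0 0; -0.003 0 0.001 0 0; 0 0 0.001 0 0; 0.01 0 0.001 0 0; 0.02 0 -0.002 0 0; 0.03 0 -0.01 0 0; 0.035 0 -0.03 0 0; 0.035 0 -0.05 0 0; 0.035 0 -0.075 0 0; 0.035 0 -0.085 0 0")

```text
clock: 18.8
eef_pos: [694.6, 165.1, 148.5]
tool_rot: [-3.14, -0.002, -0.157]
force: [0.4, 0.5, -1.9]
width: -0.2
```

```bash
python3 -c "
from h import *
st()
s=ctrl.read_state(); print(s['qpos'])
B=imaging.get_image('side');A=imaging.get_image('top'); save('s9',B,(190,200,310,290),6); save('t9',A,(140,120,300,240),5)
chk('side',B); chk('top',A)
"
```

```text
t 18.8 lid x 126.6 y 0.6 z 148.5 F lx 0.3 ly 0.5 z -1.9 yaw -0.1575 w -0.2
[-0.35158379  0.81185628  0.15031671  1.39634249 -0.13518465  0.94086092
 -1.89631009]
side {'+x': (185, np.float64(92.1)), '-x': (262, np.float64(92.2)), '+y': (250, np.float64(92.3)), '-y': (237, np.float64(92.3))}
 clip a 34 out [82.1 89.3] z [91.9 94.2 96.3] slope [-7.0000e-02  1.0003e+02]
 clip c 217 out [ 83.2 115.5] z [ 76.1  99.4 103.3] slope [ 0.35 61.32]
 clip b 215 out [58.8 91.4] z [78.2 94.8 98.5] slope [4.000e-02 9.043e+01]
 clip d 129 out [58.2 90.7] z [ 94.  97. 100.] slope [-1.0000e-01  1.0454e+02]
top {'+x': (491, np.float64(90.7)), '-x': (519, np.float64(90.7)), '+y': (450, np.float64(90.7)), '-y': (456, np.float64(90.9))}
 clip a 53 out [82.7 88.9] z [90.5 93.4 96. ] slope [ -0.18 109.12]
 clip c 265 out [ 83.8 113.4] z [ 95.5  98.5 102.1] slope [ 0.09 89.59]
 clip b 243 out [58.8 89.1] z [89.7 93.4 97.6] slope [ -0.18 106.81]
 clip d 290 out [59.1 92.5] z [92.3 95.7 98.9] slope [-7.0000e-02  1.0097e+02]
```

View pics/t9.png

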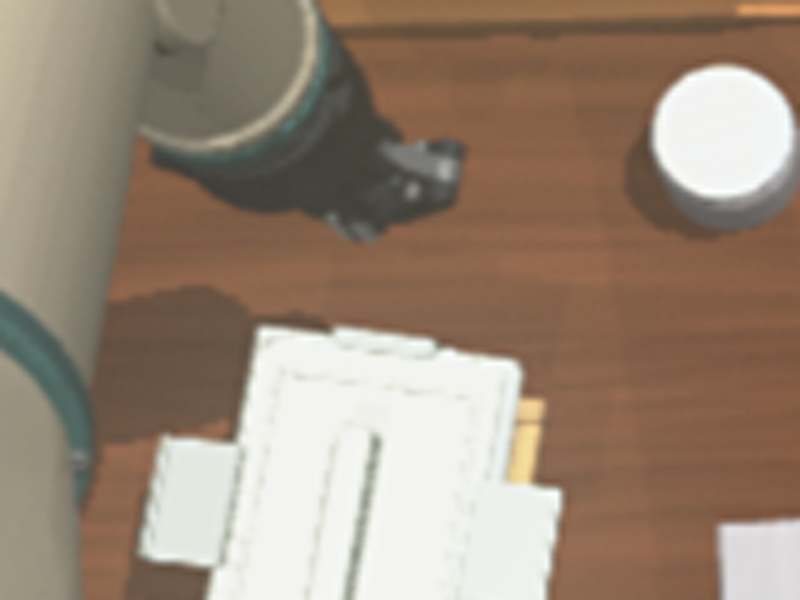

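View pics/s9.png

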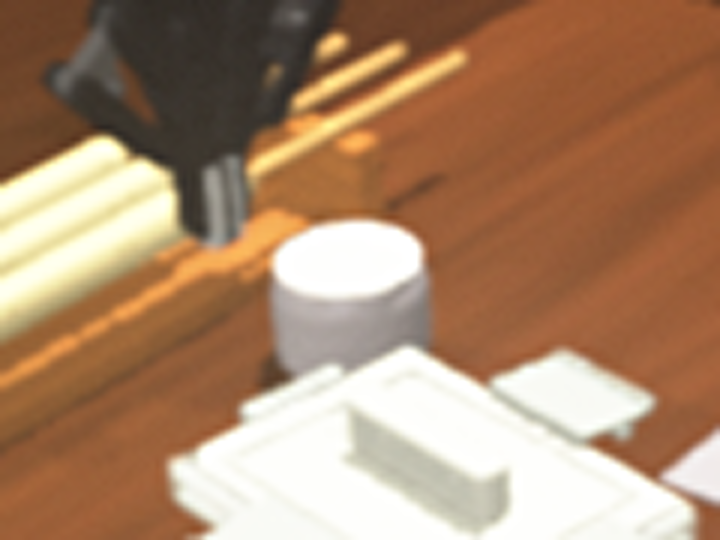

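Clip a is hooked: its leaf stays within 89 mm of the centre after release. Now clip c (-x end).

>>> drive_tool(deltas="-0.015 0 0 0 0; -0.045 0 0 0 0; -0.085 0 0 0 0; -0.13 0 0 0 0; -0.17 0 0 0 0; -0.205 0 0 0 0; -0.23 0 0 0 0; -0.243 0 0.005 0 0; -0.2455 0 0.02 0 0; -0.2455 0 0.035 0 0; -0.2455 0 0.038 0 0; -0.2455 0 0.038 0 0")

```text
clock: 20.4
eef_pos: [451.8, 203.0, 107.8]
tool_rot: [3.141, 0.0, -0.158]
force: [-0.7, 0.1, 0.1]
width: 0.2
```

```bash
python3 -c "
from h import *
st()
A=imaging.get_image('top'); B=imaging.get_image('side');save('s10',B,(190,200,310,290),6)
chk('top',A)
st()"
```

```text
t 20.4 lid x -119.2 y -0.2 z 107.8 F lx -0.7 ly -0.0 z 0.1 yaw -0.1583 w 0.2
top {'+x': (492, np.float64(90.6)), '-x': (521, np.float64(90.5)), '+y': (466, np.float64(90.8)), '-y': (457, np.float64(91.0))}
 clip a 55 out [82.6 88.9] z [90.7 93.4 95.6] slope [-6.000e-02  9.861e+01]
 clip c 154 out [ 83.1 104.5] z [ 95.4  98.  101. ] slope [5.000e-02 9.379e+01]
 clip b 246 out [58.9 89.1] z [89.5 93.5 97.3] slope [ -0.16 105.49]
 clip d 292 out [58.9 92.2] z [92.7 95.6 98.6] slope [-6.00e-02  9.99e+01]
t 20.5 lid x -119.0 y 0.1 z 108.4 F lx -0.5 ly -0.1 z -0.1 yaw -0.1582 w -0.1
```

View pics/s10.png

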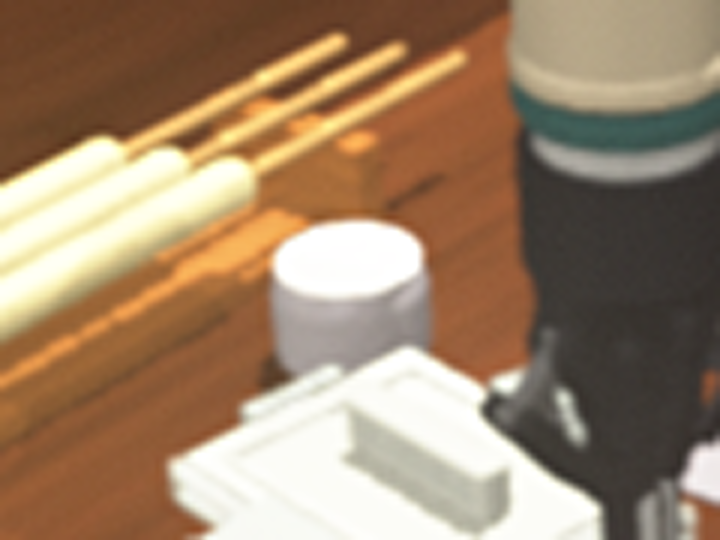

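>>> drive_tool(deltas="0 0 0.007 0 0; 0 0 0.014 0 0; 0 0 0.02 0 0; 0.001 0 0.024 0 0; 0.002 0 0.028 0 0; 0.004 0 0.031 0 0; 0.0065 0 0.035 0 0; 0.009 0 0.0385 0 0; 0.0105 0 0.04 0 0; 0.012 0 0.041 0 0; 0.0135 0 0.042 0 0; 0.015 0 0.043 0 0")

```text
clock: 22.0
eef_pos: [465.6, 200.9, 65.1]
tool_rot: [3.141, 0.001, -0.157]
force: [-3.2, 0.5, 1.4]
width: -0.4
```

```bash
python3 -c "
from h import *
st()"
```

```text
t 22.0 lid x -105.2 y -0.0 z 65.1 F lx -3.2 ly -0.0 z 1.4 yaw -0.1574 w -0.4
```

>>> drive_tool(deltas="0.0015 0 0.0005 0 0; 0.003 0 0.001 0 0; 0.0045 0 0.0015 0 0; 0.006 0 0.002 0 0; 0.006 0 0.002 0 0")

```text
clock: 22.62
eef_pos: [470.6, 200.1, 62.6]
tool_rot: [3.141, 0.003, -0.157]
force: [-5.1, 1.7, -2.8]
width: -0.1
```

```bash
python3 -c "
from h import *
st()"
```

```text
t 22.62 lid x -100.1 y -0.1 z 62.6 F lx -5.3 ly 0.9 z -2.8 yaw -0.1570 w -0.1
```

>>> drive_tool(deltas="0.0015 0 0.0005 0 0; 0.003 0 0.001 0 0; 0.0045 0 0.0015 0 0; 0.0055 0 0.002 0 0; 0.0055 0 0.002 0 0")

```text
clock: 23.25
eef_pos: [472.8, 199.6, 61.3]
tool_rot: [3.14, 0.009, -0.156]
force: [-13.9, 3.5, 9.7]
width: -0.4
```

```bash
python3 -c "
from h import *
st()"
```

```text
t 23.25 lid x -97.9 y -0.2 z 61.3 F lx -14.3 ly 1.3 z 9.7 yaw -0.1558 w -0.4
```

>>> drive_tool(deltas="0.001 0 0 0 0; 0.002 0 0 0 0; 0.003 0 0 0 0; 0.003 0 0 0 0")

```text
clock: 23.75
eef_pos: [472.7, 199.6, 61.3]
tool_rot: [3.139, 0.014, -0.155]
force: [-19.3, 3.4, 15.7]
width: 0.2
```

>>> drive_tool(deltas="-0.003 0 0 0 0; -0.01 0 0 0 0; -0.02 0 -0.002 0 0; -0.03 0 -0.01 0 0; -0.035 0 -0.03 0 0; -0.035 0 -0.05 0 0; -0.035 0 -0.075 0 0; -0.035 0 -0.085 0 0; -0.035 0 -0.087 0 0")

```text
clock: 24.88
eef_pos: [446.4, 204.3, 148.8]
tool_rot: [-3.141, -0.001, -0.158]
force: [-0.4, 0.3, -0.1]
width: 0.2
```

```bash
python3 -c "
from h import *
st()
s=ctrl.read_state(); print(s['qpos'])
B=imaging.get_image('side');A=imaging.get_image('top'); save('s11',B,(190,180,390,330),4); save('t11',A,(140,120,300,240),5)
chk('side',B); chk('top',A)
"
```

```text
t 24.88 lid x -124.7 y 0.3 z 148.8 F lx -0.5 ly 0.2 z -0.1 yaw -0.1576 w 0.2
[-0.59739547  0.53358739  0.15985318  2.04138684 -0.14922485  0.57571705
 -2.062561  ]
side {'+x': (189, np.float64(92.2)), '-x': (295, np.float64(92.1)), '+y': (245, np.float64(92.4)), '-y': (239, np.float64(92.5))}
 clip a 34 out [82.5 90.2] z [90.  93.8 96.4] slope [2.000e-02 9.159e+01]
 clip c 225 out [84.3 90.1] z [59.1 77.9 95.6] slope [ -2.34 281.16]
 clip b 211 out [58.9 91.9] z [77.5 94.7 99. ] slope [1.00e-02 9.25e+01]
 clip d 56 out [58.3 73.5] z [95.2 98.3 99.6] slope [ -0.26 114.82]
top {'+x': (486, np.float64(90.5)), '-x': (522, np.float64(90.6)), '+y': (454, np.float64(90.8)), '-y': (464, np.float64(90.8))}
 clip a 62 out [82.5 89.8] z [90.3 93.3 95.8] slope [-2.000e-02  9.497e+01]
 clip c 75 out [82.5 89.7] z [56.8 89.3 95.4] slope [ -6.15 608.18]
 clip b 244 out [59. 89.] z [90.  93.7 98.4] slope [ -0.17 106.78]
 clip d 294 out [58.7 92.2] z [92.4 95.8 99.2] slope [-9.0000e-02  1.0284e+02]
```

View pics/t11.png

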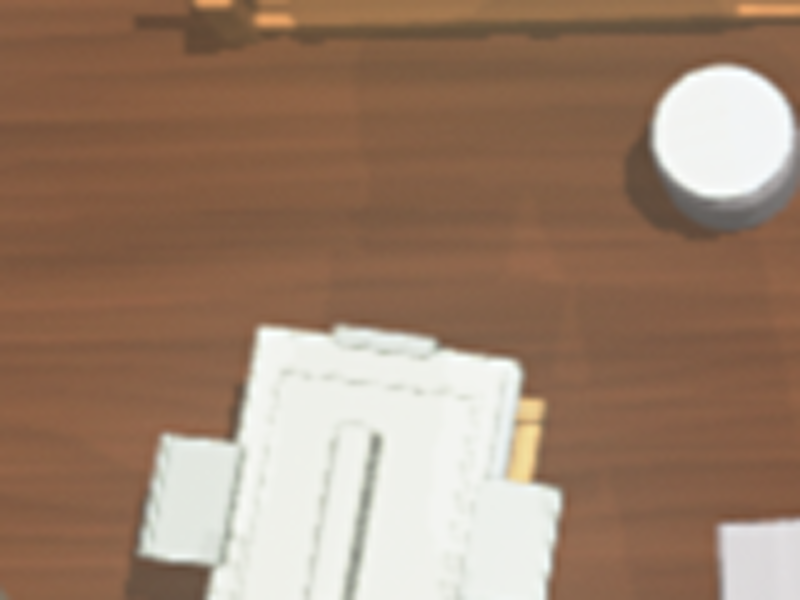

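View pics/s11.png

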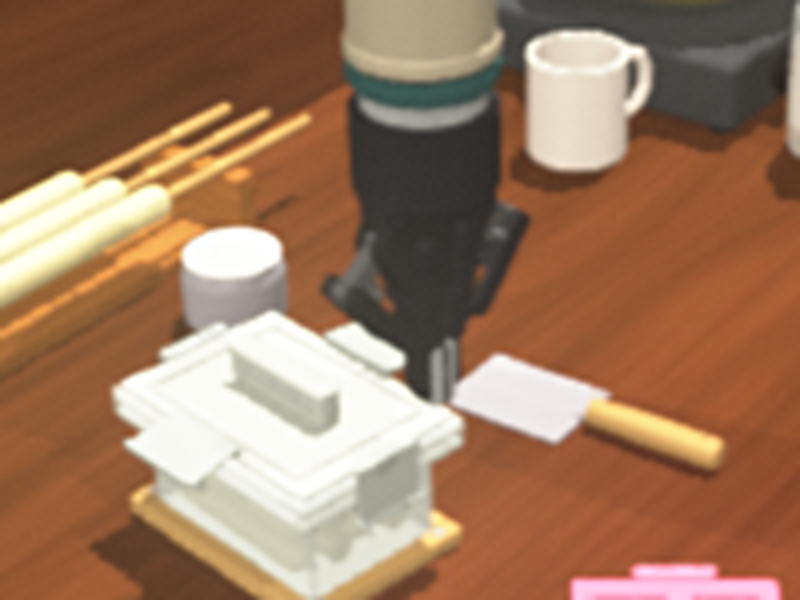

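Clip c is home too; a and c stopped at symmetric positions. I'll turn 90° so the same finger face works on clip d (-y side).

>>> drive_tool(deltas="0.01 0.006 0 -5 0; 0.025 0.018 0 -15 0; 0.04 0.03 0 -25 0; 0.055 0.042 0 -35 0; 0.07 0.054 0 -45 0; 0.085 0.066 0 -55 0; 0.1 0.078 0 -65 0; 0.115 0.088 0 -75 0; 0.124 0.0938 0 -85 0; 0.126 0.0938 0 -90 0; 0.126 0.0938 0 -90 0; 0.126 0.0938 0 -90 0")

```text
clock: 26.48
eef_pos: [555.3, 91.7, 147.6]
tool_rot: [-3.14, 0.0, 1.412]
force: [-0.1, -0.6, -0.2]
width: -0.0
```

>>> drive_tool(deltas="0 0 0.015 0 0; 0 0 0.032 0 0; 0 0 0.039 0 0; 0 0 0.039 0 0; 0 0 0.039 0 0")

```text
clock: 27.1
eef_pos: [556.0, 91.9, 109.4]
tool_rot: [3.141, -0.0, 1.413]
force: [-0.4, -0.6, 1.3]
width: 0.1
```

```bash
python3 -c "
from h import *
st()
B=imaging.get_image('side');A=imaging.get_image('top'); save('s12',B,(190,180,390,330),4); save('t12',A,(140,120,300,240),5)
st()
"
```

```text
t 27.1 lid x 1.3 y -93.5 z 109.4 F lx -0.2 ly -0.7 z 1.3 yaw 1.4132 w 0.1
t 27.2 lid x 1.4 y -93.6 z 109.7 F lx 0.1 ly 0.0 z -0.3 yaw 1.4130 w 0.0
```

View pics/s12.png

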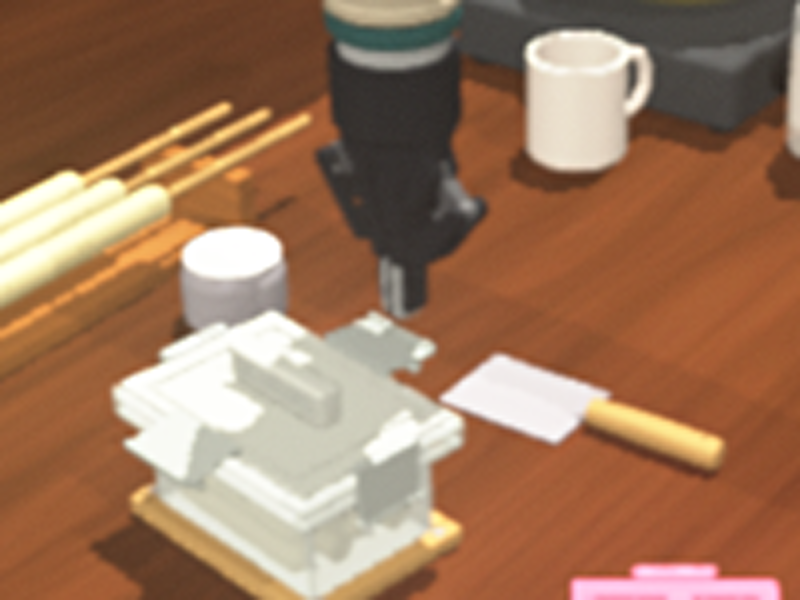

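View pics/t12.png

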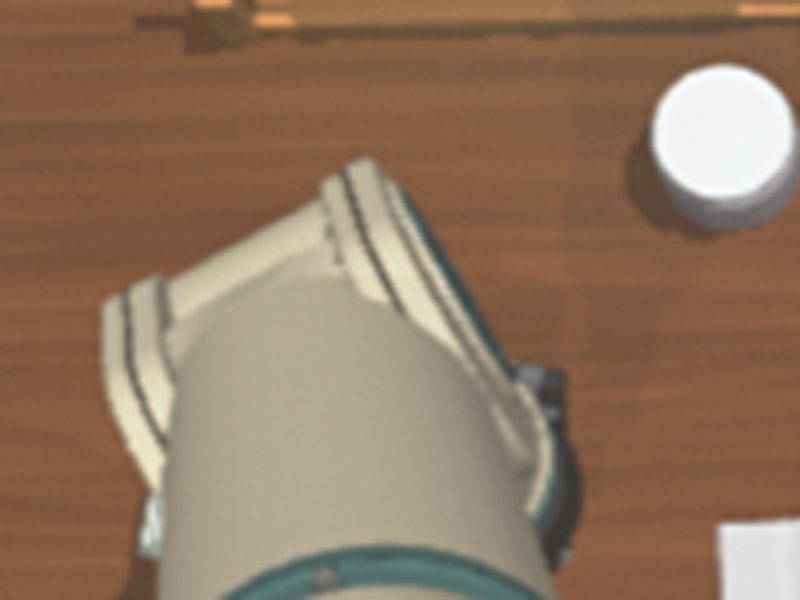

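>>> drive_tool(deltas="0 0 0.008 0 0; 0 0 0.015 0 0; 0 0 0.021 0 0; 0.001 0 0.025 0 0; 0.002 0 0.029 0 0; 0.004 0 0.0325 0 0; 0.0065 0 0.036 0 0; 0.009 0 0.0395 0 0; 0.0105 0 0.041 0 0; 0.012 0 0.042 0 0; 0.0135 0 0.043 0 0; 0.015 0 0.044 0 0")

```text
clock: 28.7
eef_pos: [558.0, 105.4, 65.3]
tool_rot: [-3.141, 0.002, 1.412]
force: [-0.2, -3.4, 2.9]
width: -0.2
```

>>> drive_tool(deltas="0.0015 0 0.0005 0 0; 0.003 0 0.001 0 0; 0.0045 0 0.0015 0 0; 0.006 0 0.002 0 0; 0.006 0 0.002 0 0")

```text
clock: 29.32
eef_pos: [558.9, 111.3, 63.2]
tool_rot: [-3.141, 0.002, 1.412]
force: [-1.2, -6.1, 2.2]
width: -0.1
```

```bash
python3 -c "
from h import *
st()"
```

```text
t 29.32 lid x 1.0 y -73.9 z 63.2 F lx -0.2 ly -6.2 z 2.2 yaw 1.4125 w -0.1
```

>>> drive_tool(deltas="0.0015 0 0.0005 0 0; 0.003 0 0.001 0 0; 0.0045 0 0.0012 0 0; 0.006 0 0.0015 0 0; 0.006 0 0.0015 0 0")

```text
clock: 29.95
eef_pos: [558.9, 111.3, 62.3]
tool_rot: [-3.14, 0.01, 1.409]
force: [-4.2, -16.5, 13.1]
width: 0.1
```

```bash
python3 -c "
from h import *
st()"
```

```text
t 29.95 lid x 1.0 y -73.9 z 62.3 F lx -1.5 ly -16.9 z 13.1 yaw 1.4089 w 0.1
```

Hard stop. A final firm push, then back off.

>>> drive_tool(deltas="0.001 0 -0.0003 0 0; 0.002 0 -0.0005 0 0; 0.0025 0 -0.0005 0 0; 0.0025 0 -0.0005 0 0")

```text
clock: 30.45
eef_pos: [558.8, 111.3, 62.4]
tool_rot: [-3.139, 0.013, 1.407]
force: [-4.4, -20.0, 11.8]
width: 0.3
```

>>> drive_tool(deltas="-0.003 0 0 0 0; -0.01 0 0 0 0; -0.02 0 -0.002 0 0; -0.03 0 -0.01 0 0; -0.035 0 -0.03 0 0; -0.035 0 -0.05 0 0; -0.035 0 -0.075 0 0; -0.035 0 -0.085 0 0; -0.035 0 -0.087 0 0")

```text
clock: 31.58
eef_pos: [555.2, 86.4, 149.8]
tool_rot: [3.14, -0.001, 1.413]
force: [-0.3, 0.5, 0.5]
width: -0.1
```

```bash
python3 -c "
from h import *
st()
B=imaging.get_image('side');A=imaging.get_image('top'); save('s13',B,(190,180,390,330),4); save('t13',A,(140,120,300,240),5)
chk('side',B); chk('top',A)
"
```

```text
t 31.57 lid x 1.3 y -99.0 z 149.8 F lx -0.4 ly 0.4 z 0.5 yaw 1.4132 w -0.1
side {'+x': (191, np.float64(92.0)), '-x': (297, np.float64(92.0)), '+y': (250, np.float64(92.3)), '-y': (233, np.float64(92.2))}
 clip a 36 out [82.2 90.8] z [88.6 93.5 95.5] slope [3.000e-02 9.019e+01]
 clip c 227 out [83.6 90.1] z [58.3 76.2 95.3] slope [ -2.34 280.28]
 clip b 226 out [58.3 92.8] z [77.6 94.6 99.4] slope [1.000e-02 9.273e+01]
 clip d 23 out [57.3 63.5] z [93.4 94.6 95.8] slope [-9.0000e-02  1.0007e+02]
top {'+x': (0, None), '-x': (0, None), '+y': (0, None), '-y': (0, None)}
```

View pics/s13.png

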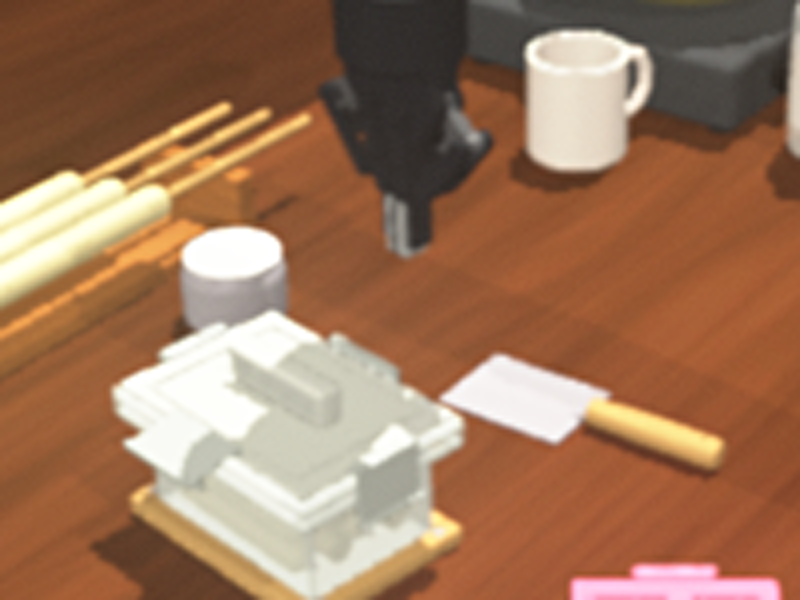

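>>> drive_tool(deltas="0.015 0 0 0 0; 0.045 0 0 0 0; 0.08 0 0 0 0; 0.115 0 0 0 0; 0.15 0 0 0 0; 0.178 0 0 0 0; 0.19 0 0.005 0 0; 0.1927 0 0.02 0 0; 0.1927 0 0.035 0 0; 0.1927 0 0.04 0 0; 0.1927 0 0.04 0 0")

```text
clock: 33.05
eef_pos: [585.0, 275.4, 108.5]
tool_rot: [-3.141, 0.001, 1.412]
force: [-0.4, 0.8, 0.2]
width: 0.0
```

```bash
python3 -c "
from h import *
st()
B=imaging.get_image('side'); save('s14',B,(190,180,390,330),4)
s=ctrl.read_state(); print(s['qpos']);st()
"
```

```text
t 33.05 lid x 1.0 y 92.3 z 108.5 F lx -0.5 ly 0.8 z 0.2 yaw 1.4120 w 0.0
[-0.31696956  0.77866403 -0.28459229  1.62487822  0.28474418  0.77918327
 -0.88620173]
t 33.1 lid x 1.3 y 92.9 z 109.2 F lx 0.0 ly 0.1 z 0.3 yaw 1.4122 w -0.0
```

View pics/s14.png

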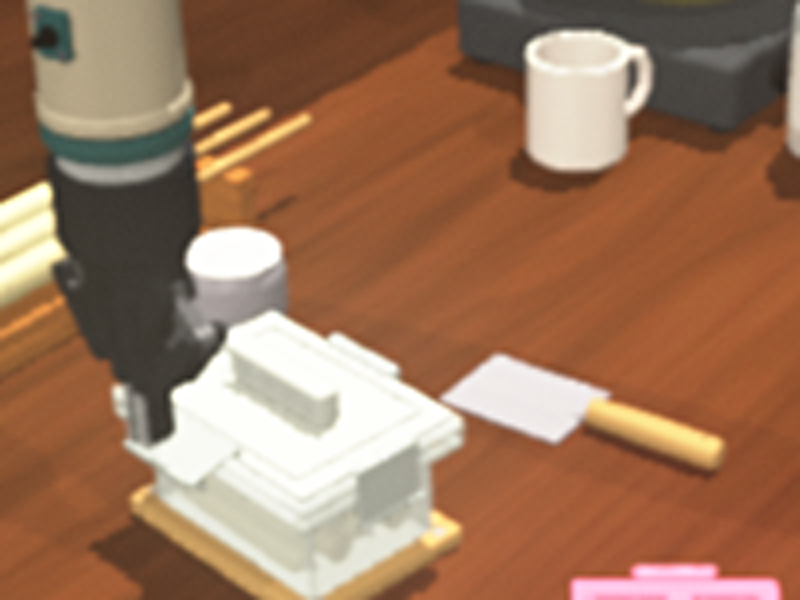

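>>> drive_tool(deltas="0 0 0.008 0 0; 0 0 0.015 0 0; 0 0 0.021 0 0; -0.001 0 0.025 0 0; -0.002 0 0.029 0 0; -0.004 0 0.0325 0 0; -0.0065 0 0.036 0 0; -0.009 0 0.0395 0 0; -0.0105 0 0.041 0 0; -0.012 0 0.042 0 0; -0.0135 0 0.043 0 0; -0.015 0 0.044 0 0")

```text
clock: 34.6
eef_pos: [583.2, 263.5, 65.8]
tool_rot: [3.14, -0.003, 1.414]
force: [0.2, 4.0, 1.8]
width: -0.1
```

>>> drive_tool(deltas="-0.0015 0 0.0005 0 0; -0.003 0 0.001 0 0; -0.0045 0 0.0015 0 0; -0.006 0 0.002 0 0; -0.006 0 0.002 0 0")

```text
clock: 35.22
eef_pos: [582.2, 257.8, 63.7]
tool_rot: [3.141, -0.003, 1.414]
force: [-0.5, 6.2, 1.1]
width: -0.2
```

```bash
python3 -c "
from h import *
st()"
```

```text
t 35.23 lid x 1.0 y 74.5 z 63.7 F lx -1.4 ly 6.1 z 1.1 yaw 1.4139 w -0.2
```

>>> drive_tool(deltas="-0.0015 0 0.0005 0 0; -0.003 0 0.001 0 0; -0.0045 0 0.0012 0 0; -0.006 0 0.0015 0 0; -0.006 0 0.0015 0 0")

```text
clock: 35.85
eef_pos: [582.3, 257.7, 63.6]
tool_rot: [3.138, -0.012, 1.417]
force: [0.8, 13.3, 3.1]
width: -0.3
```

```bash
python3 -c "
from h import *
st()"
```

```text
t 35.85 lid x 1.1 y 74.4 z 63.6 F lx -1.3 ly 13.3 z 3.1 yaw 1.4165 w -0.3
```

>>> drive_tool(deltas="-0.0015 0 0.0003 0 0; -0.003 0 0.0005 0 0; -0.0045 0 0.001 0 0; -0.0045 0 0.001 0 0")

```text
clock: 36.35
eef_pos: [582.3, 257.8, 63.6]
tool_rot: [3.136, -0.019, 1.419]
force: [1.8, 19.6, 4.6]
width: -0.0
```

>>> drive_tool(deltas="0.003 0 0 0 0; 0.01 0 0 0 0; 0.02 0 -0.002 0 0; 0.03 0 -0.01 0 0; 0.035 0 -0.03 0 0; 0.035 0 -0.05 0 0; 0.035 0 -0.075 0 0; 0.035 0 -0.1 0 0; 0.035 0 -0.12 0 0; 0.035 0 -0.12 0 0")

```text
clock: 37.6
eef_pos: [586.9, 280.0, 182.9]
tool_rot: [3.138, -0.002, 1.412]
force: [0.2, -0.3, 1.1]
width: -0.2
```

```bash
python3 -c "
from h import *
st()
B=imaging.get_image('side');A=imaging.get_image('top'); save('s15',B,(190,180,390,330),4); save('t15',A,(140,120,300,240),5)
chk('side',B); chk('top',A)
"
```

```text
t 37.6 lid x 2.1 y 97.1 z 182.9 F lx 0.3 ly -0.2 z 1.1 yaw 1.4123 w -0.2
side {'+x': (183, np.float64(91.9)), '-x': (292, np.float64(92.2)), '+y': (265, np.float64(92.3)), '-y': (230, np.float64(92.2))}
 clip a 32 out [82.5 91.3] z [89.7 94.1 95.5] slope [-4.000e-02  9.687e+01]
 clip c 230 out [83.6 90.5] z [59.3 76.7 94.9] slope [ -2.59 303.11]
 clip b 184 out [58.8 65.5] z [59.2 78.5 96.2] slope [ -3.74 314.27]
 clip d 28 out [57.3 63.6] z [92.1 94.2 96.8] slope [ -0.15 103.56]
top {'+x': (488, np.float64(90.6)), '-x': (516, np.float64(90.6)), '+y': (453, np.float64(90.8)), '-y': (462, np.float64(90.8))}
 clip a 63 out [82.4 90. ] z [91.  92.8 95.3] slope [ 0.   92.84]
 clip c 75 out [82.4 90.1] z [57.1 89.1 95.1] slope [ -5.79 577.59]
 clip b 34 out [57.2 61.5] z [90.2 93.2 95.2] slope [ -0.38 115.78]
 clip d 147 out [57.8 67.3] z [56.5 85.8 95. ] slope [ -3.33 292.47]
```

View pics/s15.png

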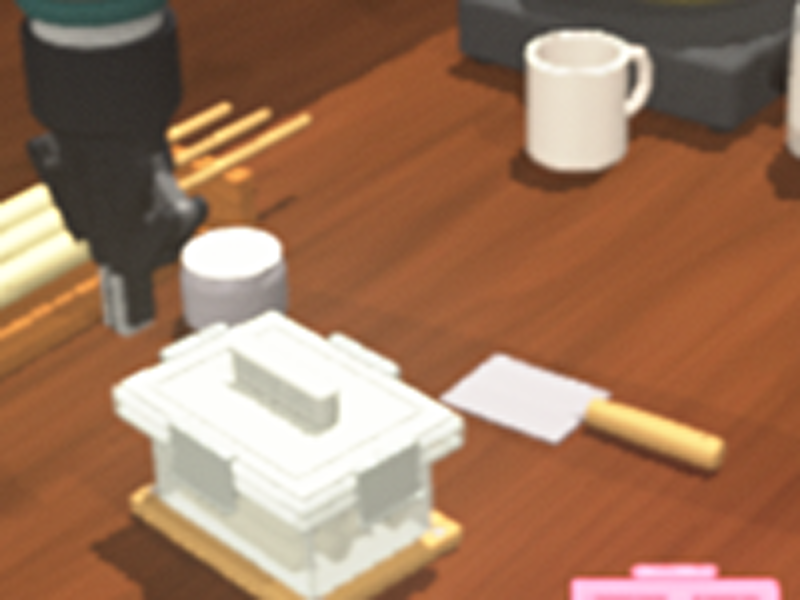

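All four clips are down and the lid is flat at 92 mm. The robot touches nothing, so I'm handing in.

```bash
python3 -c "
from cell import ctrl
print(ctrl.finish_job())"
```

```text
the job is handed in; nothing more can be done
None
```

The lid is on the box and all four clips are folded down and appear hooked. I handed the job in at about 37.7 s of the 72 s allowed. The hand-in gives no verdict.

**Lid:** I took the white lid, not the pink look-alike, by its grip bar. I aligned it to the rim in both camera views, lowered it into the mouth and pressed it flat, with 9 N read before a last small push. Then I let go. After the last clip, its top read 91.9–92.3 mm on all four sides in the side camera, against 92 mm expected.

**Clips:** I pressed them in the order a, c, d, b, inwards and slightly down, each against a hard stop.

| Clip | Last measured inward push | Notes |
|---|---|---|
| a | 16 N | then 3 mm further, not measured; estimated 20–22 N |
| c | 19 N | plus about 16 N downward |
| d | 20 N | plus about 12 N downward |
| b | 20 N | little downward force |

- **Below the limit:** every force I measured stayed below 35 N.
- **Closed positions:** the stops of opposite clips were 198.3 mm and 148.3 mm apart, as expected for fully closed leaves.
- **After release:** no leaf has sprung back out in the final pictures.

**Disagreements:** the top camera reads about 1.5 mm low in height and about 2 mm off in y compared with the robot. I therefore aligned the lid to the rim within the same pictures. I did not read the hinge angles directly; closure is judged from the hard stops and the pictures. The scraper, mug and jar looked unmoved in the last side picture; I did not recheck the other things, but the arm did not reach near them.

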